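Tare a bench scale for a rack of mailing tubes

ROBOT

A 7-joint arm with a two-finger parallel gripper is mounted at the origin on the work surface. World frame = base frame: x ahead of the robot, y to its left, z up, the work surface at z = 0. Lengths are in m, angles in rad, forces in N, time in s.
With the tool pointing down it reaches from about 0.425 to 0.925 m from the base axis. Payload 6.8 kg.
Tool frame: the origin (TCP) lies midway between the tips of the shut fingers; the grasp point (between the pads) lies 19 mm behind it (bot.pinch_z is the distance from the TCP to the grasp point, in m); x points along the fingers, y is the direction in which the jaws open and shut, and the axes are right-handed (so a half turn about x gives the same grasp; the last joint's range is limited). The gripper opens to 85 mm and grips with 20 to 120 N. Pads are 22 mm wide; open, the fingers measure 114 mm over their backs; the gripper's body (76 mm by 85 mm) begins 54 mm behind the grasp point. The pads swing forward as they close: fully open they stand 13 mm farther back than shut.
Start: joints at [1.094, 0.477, 0.022, 1.555, -0.011, 1.109, -0.083], TCP at [0.243, -0.63, 0.231] pointing down, gripper open.
Joint ranges: [-2.96, 2.96], [-0.34, 2.1], [-1.41, 1.46], [0.24, 2.44], [-1.37, 4.51], [0.17, 1.92], [-2.96, 2.96]. Speed limits (rad/s): [2.39, 2.39, 3.14, 3.14, 3.14, 3.14, 3.14].

INTERFACE

Orientations are given as a unit quaternion [w, x, y, z].
In Python, from station import bot gives the robot as it stands. The module is installed in compiled form; this text tells all that it offers.
- The arm moves only by the tool step_arm, never from a script. Its argument "plan" is a list of rows, each a list of 6 numbers: the shift along the tool's x, y, z in units of 40 mm (1.0 is 40 mm), then the turn, a rotation vector about the tool's x, y, z in units of 360 degrees (1.0 is 360 degrees). In form: [[dx, dy, dz, ax, ay, az], ...]. A call has 1 to 8 rows; each row shifts and turns the commanded pose from where the row before left it, along the tool's axes as they then stand; what a row does not reach is not made up. A row lasts 1/8 s, in which the tool goes at most 62.5 mm and 10.7 degrees, less where a joint would pass 70% of its speed; a pose out of reach is approached as far as the arm can. A call with a number of a shift or a turn outside -1 to 1 is refused whole. A call with a gripper value outside its range is refused whole. "fingers" is the closure, from -1 (fully open) to 1 (shut), set as the call begins (left out, the last holds). The fingers move at their own pace and stop on an object; "force" is the grip in N (left out, the last holds). Time passes only in rows, so rows that do not move let the fingers close. It gives the time, the measured TCP pose, the force and the opening at its end, in the units of the state.
- bot.get_obs(): the state, without advancing time (a new reading comes with each control period).
- bot.read_camera(name): name is "scene" or "top" or "wrist"; returns (picture, depth): 420x560x3 uint8, red, green, blue; 420x560 float32, m along the optical axis (not along the pixel's ray), 0 where there is no reading.
- bot.camera_model(name): a dict with "mtx" (3x3 intrinsics, pixels), "k1" (the pictures are not rectified: a ray, as slopes to the right and down, at radius r is drawn at 1 + k1 r^2 times it, then the intrinsics apply), "origin" and "rotation" of the camera in the world; the wrist camera has in their place "T_tool_cam" (4x4, takes a point from camera to tool coordinates, whose origin is the TCP and whose axes are the tool frame's). Camera axes: x right, y up, looking along -z (the intrinsics and any distortion apply to the point x, -y, -z); pixel columns grow to the right and rows downward; lengths in m; the calibration is good to about 2 mm. A picture is of the moment at which its call begins: read the wrist's pose just before it. camera_model takes no time and is no camera call.
- bot.hand_in(): hands the job in, once; it reports no verdict.
The state is a dict: "t": time; "q": joint angles; "joint_vel": joint speeds; "joint_torque": joint torques, N m; "eef_pos": TCP position; "tool_rot": TCP orientation; "contact_force": force on the tool from outside, world axes, zero at the start; "torque": the same for the moment, N m; "gripper_width": opening from 0.0 (shut) to 1.0 (fully open).
Only numpy, scipy, OpenCV 4.12 (cv2) and the standard library are available. Lean on these libraries where they do the work, as an engineer would, in place of code of your own. Each camera call takes 0.05 s, during which the arm holds its last target.

TASK

Get the bench scale ready for filling mailing tubes: stand the steel check weight in the middle of its round wooden post, set the plywood rack squarely in the middle of the scale's platform, lengthways, and lay every mailing tube across the rack, one to a notch. With all that left on the platform, turn the knob in the middle of the dial until its pointer reads zero, that is, points right at the one long bold mark on the card. Leave the tape, cup and cork block where they are.

Things in the scene. Friction and masses are not known exactly. Their poses are not given: they have to be found in the camera images.
- weight: steel check weight, about 500 g: cylinder 44 mm diameter to 42 mm height, thin neck, round grip knob 28 mm diameter from 57 to 74 mm height. Origin at the centre of its underside, z up. Starts standing on the scale's platform.
- post_top (a point): centre of the flat top of the fixed round wooden post for the check weight: top 60 mm diameter, 70 mm above the table, on a 90 mm foot
- rack: loose plywood rack, about 320 g (varies), starts on the table: two side boards 246 mm long (along x), 12 mm thick, 70 mm high, at y = -45 and +45 mm (102 mm over all). Tubes lie across both, along y, in four notches centred at x = -90, -30, +30, +90 mm; a lying tube's axis is 86 mm up, ridges between rise to 88 mm; the tubes' end caps hang outside the boards. Origin at the centre of its underside, z up.
- rack_bar (a point): middle of the rack's dark cross-bar, by which to carry it: 16 mm thick (rack x), 78 mm long between the boards (rack y), from 28 to 56 mm above the rack's underside, open below; this point is 42 mm above the rack's origin
- platform_mid (a point): centre of the top face of the scale's steel platform, 290 mm along its x, 150 mm along its y, z up; 75 mm above the table when empty. It sinks on a spring about 10 mm per kg of load (14 mm at most).
- scale: grey bench scale, fixed to the table, 280 mm in x, body 48 mm high. Origin on the table under the platform's centre; the body runs from y = -250 to +80 mm. Its platform is at the origin; its dial, 128 mm diameter, lies face up with its axis at y = -180 mm.
- knob_top (a point): centre of the top of the black round tare knob in the middle of the dial: 40 mm diameter, 36 mm tall, vertical axis, its top 94 mm above the table. The thin pointer arm turns with it just above the card.
- tare_knob (a joint): angle of the tare knob and its pointer (rad), positive counter-clockwise seen from above; at 0 the pointer points to the scale's -x. Travel -3.0 to 3.0. Stiff enough (0.05 N m) to stay where it is left.
- dial_card (a joint): angle of the white dial card (rad), positive counter-clockwise seen from above; at 0 its zero mark points to the scale's -x. Load on the platform turns it, about 3 rad per kg; not to be turned by hand. The pointer reads zero when tare_knob and dial_card are equal.
- pointer_tip (a point): tip of the black pointer on the tare knob, 45 mm from the dial axis
- zero_mark (a point): inner end of the zero mark, the one long bold mark on the card (14 x 8 mm), this point 45 mm from the dial axis and level with pointer_tip; all other marks are short thin ticks every 15 degrees
- tube0: kraft mailing tube: round body 32 mm diameter, 150 mm long overall, with a square white end cap (40 x 40 mm, 10 mm thick) on each end so that it does not roll; about 70 g (varies). Origin at its centre, x along its length; lying on the table its centre is 20 mm high. Two to four of the four tubes are present.
- tube1: kraft mailing tube: round body 32 mm diameter, 150 mm long overall, with a square white end cap (40 x 40 mm, 10 mm thick) on each end so that it does not roll; about 70 g (varies). Origin at its centre, x along its length; lying on the table its centre is 20 mm high. Two to four of the four tubes are present.
- tube2: kraft mailing tube: round body 32 mm diameter, 150 mm long overall, with a square white end cap (40 x 40 mm, 10 mm thick) on each end so that it does not roll; about 70 g (varies). Origin at its centre, x along its length; lying on the table its centre is 20 mm high. Two to four of the four tubes are present.
- tube3: kraft mailing tube: round body 32 mm diameter, 150 mm long overall, with a square white end cap (40 x 40 mm, 10 mm thick) on each end so that it does not roll; about 70 g (varies). Origin at its centre, x along its length; lying on the table its centre is 20 mm high. Two to four of the four tubes are present.
- tape: roll of packing tape lying flat, 104 mm diameter, 48 mm high; not part of the job. Origin at the centre of its underside.
- pencup: grey plastic cup 72 mm diameter, 85 mm high; not part of the job. Origin at the centre of its underside.
- sponge_block: cork sanding block 100 x 50 x 35 mm; not part of the job. Origin at the centre of its underside.

How it is judged:
By the outcome, as a careful person would: the job done as asked, in the order asked, and still so for the second after the job is handed in, with the robot touching nothing.
Of tube0, tube1, tube2, tube3 only 2 to 4 are there at a start; the rules pass over those that are not, and their reading is None.
At some moment in a run one of tube0, tube1, tube2, tube3 may be knocked a few centimetres aside while the robot is not near it.
Once in a run the grip may slacken for a moment while it holds something.
It also fails if it takes over 210 s, if anything falls off the work surface, if the arm or the gripper's body presses on something with over 40 N, if the wrist force passes 120 N, or if a joint passes its speed limit or range.

## Working session

There is one attempt and no reset: what is moved stays moved. The work goes in short steps, Python scripts to look and compute and a tool call to move; the robot and the scene stay as the last step left them, time stands still between calls to the robot, and variables do not carry over. Pictures are saved under pics/ and viewed, and the job is handed in when it is done.

Besides the shell and the picture viewer there is one more tool, called after ">>>" as a command line: name --pt "numbers of a row" for each row, then --argument value for the rest. step_arm: Moves the arm, as the interface text tells. Shifts and turns lie within -1 to 1; 1 stands for 40 mm of shift or 360 degrees of turn. Its arguments: {"type":"object","properties":{"plan":{"type":"array"},"fingers":{"type":"number"},"force":{"type":"number"}},"required":["plan"]}

```bash
mkdir -p pics; ls; cat > h.py <<'E'
import numpy as np, cv2
from station import bot
from scipy.spatial.transform import Rotation as R
def rot(q): return R.from_quat([q[1],q[2],q[3],q[0]])
def save(name,fn):
    o=bot.get_obs(); im,d=bot.read_camera(name)
    cv2.imwrite('pics/'+fn+'.png',im[:,:,::-1]); np.savez('pics/'+fn+'.npz',im=im,d=d,p=o['eef_pos'],q=o['tool_rot'],name=name)
    return im,d
def cam(name,p=None,q=None):
    m=bot.camera_model(name)
    if 'T_tool_cam' in m:
        T=np.array(m['T_tool_cam']); Rt=rot(q).as_matrix()
        return m,Rt@T[:3,3]+np.array(p),Rt@T[:3,:3]
    o=np.array(m['rotation'])
    return m,np.array(m['origin']),o
def load(fn):
    z=np.load('pics/'+fn+'.npz'); return z, cam(str(z['name']),z['p'],z['q'])
def ray(mm,u,v):
    m,o,Rc=mm; K=np.array(m['mtx'])
    xd=(u-K[0,2])/K[0,0]; yd=(v-K[1,2])/K[1,1]
    x,y=xd,yd
    for _ in range(20):
        s=1+m['k1']*(x*x+y*y); x,y=xd/s,yd/s
    return o,Rc@np.array([x,-y,-1.0])
def px(fn,u,v,z=None):
    Z,mm=load(fn); o,r=ray(mm,u,v)
    if z is None:
        d=Z['d'][int(round(v)),int(round(u))]; return o+r*d
    return o+r*((z-o[2])/r[2])
def proj(fn,P):
    Z,(m,o,Rc)=load(fn); c=Rc.T@(np.array(P)-o); x,y=c[0]/-c[2],-c[1]/-c[2]
    s=1+m['k1']*(x*x+y*y); K=np.array(m['mtx']); return K[0,0]*x*s+K[0,2],K[1,1]*y*s+K[1,2]
def crop(fn,u0,v0,u1,v1,k,out):
    im=cv2.imread('pics/'+fn+'.png')[v0:v1,u0:u1]; cv2.imwrite('pics/'+out+'.png',cv2.resize(im,None,fx=k,fy=k,interpolation=cv2.INTER_CUBIC))
E
python3 - <<'E'
from h import *
print(bot.get_obs())
for n in('scene','top'): save(n,n+'0'); print(bot.camera_model(n))
print(bot.camera_model('wrist'))
E
```

```text
pics
{'t': 0.0, 'q': array([ 1.09388583,  0.47781567,  0.0223544 ,  1.55645732, -0.0115027 ,
        1.10930193, -0.08308539]), 'joint_vel': array([-0.00092927,  0.00113095, -0.00063129,  0.00035176,  0.00060303,
        0.00013434,  0.00208465]), 'joint_torque': array([ 2.42449278e-04, -5.96439672e+01,  1.60732951e+00, -2.81195730e+01,
        1.23223022e-02,  9.27268993e-03, -1.41804893e-06]), 'eef_pos': array([ 0.24310417, -0.62906237,  0.23031309]), 'tool_rot': array([-0.12903085, -0.69494692, -0.13029716,  0.69528588]), 'contact_force': array([ 0.80580847, -0.01603051,  0.19848373]), 'torque': array([ 0.01135955,  0.00929216, -0.03767972]), 'gripper_width': 1.0030703949759843}
{'mtx': array([[535.46498348,   0.        , 282.77271815],
       [  0.        , 535.46498348, 213.70746658],
       [  0.        ,   0.        ,   1.        ]]), 'k1': -0.10369340720963778, 'origin': array([1.43916263, 0.10475784, 1.04666961]), 'rotation': array([0.62079743, 0.23796156, 0.2672296 , 0.69754798])}
{'mtx': array([[398.13443366,   0.        , 277.94398264],
       [  0.        , 398.13443366, 210.46279755],
       [  0.        ,   0.        ,   1.        ]]), 'k1': -0.006617391687951033, 'origin': array([0.4983742 , 0.00153075, 1.17806952]), 'rotation': array([ 0.71387623,  0.02885896, -0.01445828, -0.69952758])}
{'mtx': array([[325.72048597,   0.        , 278.08863141],
       [  0.        , 325.72048597, 209.3358153 ],
       [  0.        ,   0.        ,   1.        ]]), 'k1': -0.03703105418498294, 'T_tool_cam': array([[-1.89974942e-04,  3.07419344e-01, -9.51574123e-01,
        -1.42216801e-01],
       [ 9.99999982e-01,  6.18315583e-05, -1.79667267e-04,
         1.05490277e-03],
       [ 3.60411754e-06, -9.51574139e-01, -3.07419350e-01,
        -7.93696015e-02],
       [ 0.00000000e+00,  0.00000000e+00,  0.00000000e+00,
         1.00000000e+00]])}
```

```bash
sed -i "s/o=np.array(m\['rotation'\])/o=rot(m['rotation']).as_matrix()/" h.py; python3 - <<'E'
from h import *
im=cv2.imread('pics/top0.png');cv2.imwrite('pics/top0b.png',cv2.resize(im,None,fx=1.42,fy=1.42,interpolation=cv2.INTER_CUBIC))
print(rot(bot.get_obs()['tool_rot']).as_matrix().round(3))
E
```

```text
[[-0.001  0.361 -0.933]
 [ 0.001 -0.933 -0.361]
 [-1.    -0.002  0.   ]]
```

View pics/top0b.png

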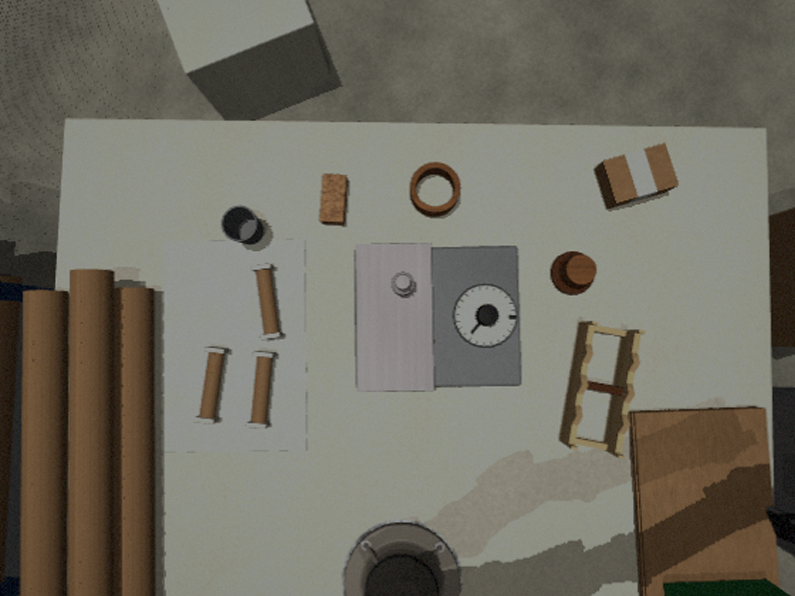

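View pics/scene0.png

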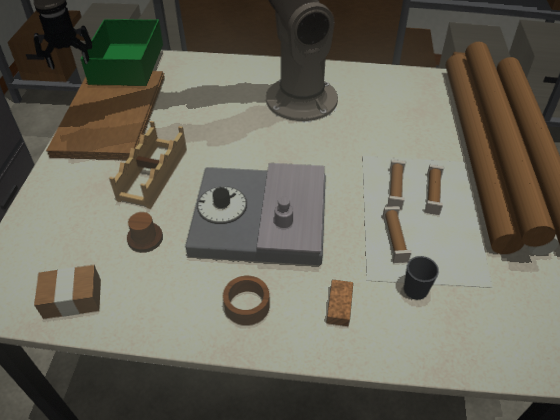

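```bash
python3 - <<'E'
from h import *
print(proj('top0',[0.243,-0.63,0.23]),proj('top0',[0,0,0]))
im=cv2.imread('pics/top0.png')
crop('top0',240,160,380,285,5.7,'c1'); crop('top0',110,160,220,310,4,'c2'); crop('top0',370,160,470,330,3.5,'c3')
E
```

```text
(np.float64(556.5988574060543), np.float64(351.1639315042728)) (np.float64(282.92760795963625), np.float64(408.2147501070206))
```

View pics/c1.png

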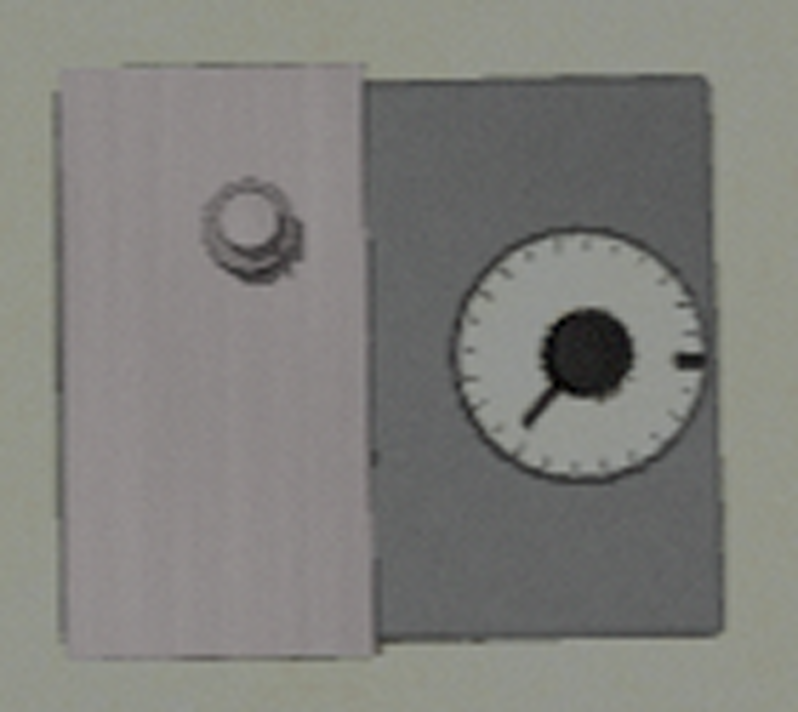

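View pics/c2.png

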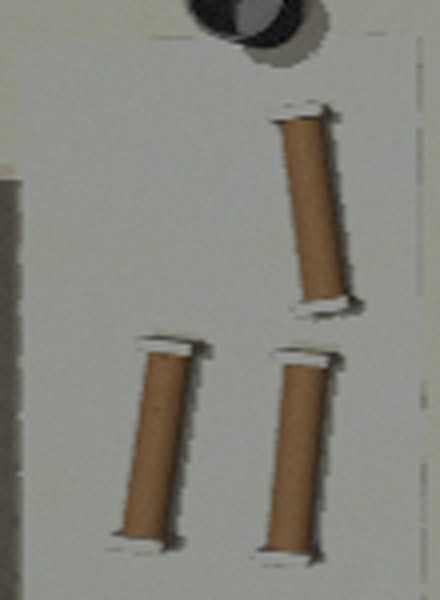

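View pics/c3.png

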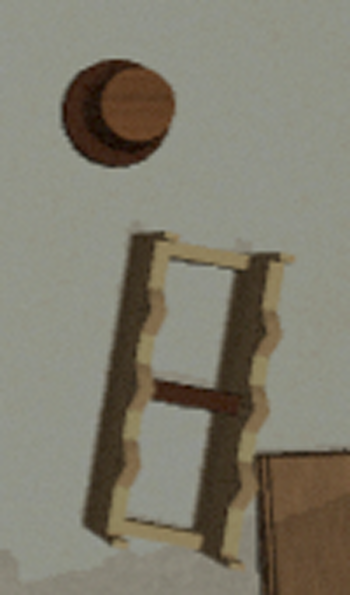

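```bash
python3 - <<'E'
from h import *
def C(l,k,u,v,z): return np.array([px('top0',a/k+u,b/k+v,z)[:2] for a,b in l])
np.set_printoptions(precision=4,suppress=True)
P=C([(60,67),(365,65),(377,655),(68,658)],5.7,240,160,.07);print('plat',P,P.mean(0),[np.linalg.norm(P[i]-P[i-1]) for i in range(4)])
e=(P[0]+P[1]-P[2]-P[3]);print('ang',np.degrees(np.arctan2(e[1],e[0])))
B=C([(707,78),(720,633)],5.7,240,160,.048);print('body right edge',B,np.degrees(np.arctan2(*(B[0]-B[1])[::-1])))
print('dial',C([(455,355),(707,355),(583,228),(583,482)],5.7,240,160,.058).mean(0),'knob',C([(588,353)],5.7,240,160,.094),'tip',C([(526,427)],5.7,240,160,.06), 'weightknob',C([(250,220)],5.7,240,160,.144))
for n,l in dict(t0=[(299,112),(326,306)],t1=[(166,345),(138,543)],t2=[(303,357),(284,558)]).items():
    Q=C(l,4,110,160,.04);d=Q[0]-Q[1];print(n,Q,Q.mean(0),np.linalg.norm(d),np.degrees(np.arctan2(d[1],d[0])))
print('post',C([(138,104)],3.5,370,160,.07))
Q=C([(153,238),(282,258),(118,540),(230,562)],3.5,370,160,.07);print('rack ends',Q);d=(Q[0]+Q[1]-Q[2]-Q[3])/2;print(Q.mean(0),np.linalg.norm(d),np.degrees(np.arctan2(d[1],d[0])))
print('bar',C([(155,389),(238,405)],3.5,370,160,.056),C([(196,397)],3.5,370,160,.056))
for s in [(250,100),(583,440),(138,104)]: pass
print(px('top0',240+100/5.7,160+400/5.7),px('top0',240+500/5.7,160+550/5.7),px('top0',370+138/3.5,160+104/3.5))
E
```

```text
plat [[ 0.6736  0.1041]
 [ 0.6772 -0.046 ]
 [ 0.3896 -0.0567]
 [ 0.3847  0.093 ]] [0.5313 0.0236] [np.float64(0.2890420490288411), np.float64(0.15019109147632811), np.float64(0.28781505659771794), np.float64(0.14974762762495694)]
ang 2.166960047994649
body right edge [[ 0.6773 -0.2178]
 [ 0.402  -0.2263]] 1.7718032917817768
dial [ 0.5373 -0.1556] knob [[ 0.537  -0.1534]] tip [[ 0.5012 -0.1283]] weightknob [[0.5929 0.0085]]
t0 [[0.6277 0.296 ]
 [0.4883 0.2717]] [0.558  0.2839] 0.1414526625502645 9.929669709857626
t1 [[0.458  0.386 ]
 [0.3171 0.4005]] [0.3875 0.3933] 0.14162270253918272 -5.870377425726271
t2 [[0.4516 0.287 ]
 [0.3091 0.2956]] [0.3804 0.2913] 0.1426969810870599 -3.4672692075540263
post [[ 0.6311 -0.3397]]
rack ends [[ 0.525  -0.3516]
 [ 0.5113 -0.4528]
 [ 0.2889 -0.3246]
 [ 0.274  -0.4115]]
[ 0.3998 -0.3851] 0.23911947781970225 -8.212531972745321
bar [[ 0.4054 -0.3577]
 [ 0.3942 -0.4232]] [[ 0.3998 -0.3901]]
[0.51   0.0804 0.0709] [ 0.4402 -0.1179  0.0457] [ 0.6307 -0.3385  0.0741]
```

>>> step_arm --pt "0 0 0 -0.0273 0 0" --pt "0 0 0 -0.0273 0 0" --pt "0 0 0 -0.0273 0 0" --pt "0 0 0 -0.0273 0 0" --pt "0 0 0 -0.0273 0 0" --pt "0 0 0 -0.0273 0 0" --pt "0 0 0 -0.0276 0 0" --pt "0 0 0 0 0 0" --fingers -1 --force 60

```text
t: 1.1
eef_pos: [0.2431, -0.6294, 0.2307]
tool_rot: [0.499, 0.501, 0.5, -0.5]
contact_force: [0.7, -0.1, -0.1]
gripper_width: 0.998
```

```bash
python3 - <<'E'
from h import *
o=bot.get_obs();print(o['eef_pos'],rot(o['tool_rot']).as_matrix().round(4),bot.pinch_z,o['q'].round(2))
E
```

```text
[ 0.24305513 -0.62940537  0.2307415 ] [[-1.0e-04  1.0e+00 -1.1e-03]
 [ 1.1e-03 -1.1e-03 -1.0e+00]
 [-1.0e+00 -1.0e-04 -1.1e-03]] 0.0187 [ 1.27  0.49 -0.23  1.54  0.12  1.13  1.01]
```

>>> step_arm --pt "0 0.55 -1 0 0 0" --pt "0 0.55 -1 0 0 0" --pt "0 0.55 -1 0 0 0" --pt "0 0.55 -1 0 0 0" --pt "0 0.55 -1 0 0 0" --pt "0 0.55 -1 0 0 0" --pt "0 0.55 -1 0 0 0" --pt "0 0.55 -1 0 0 0"

```text
t: 2.1
eef_pos: [0.4196, -0.3081, 0.2313]
tool_rot: [0.499, 0.501, 0.499, -0.501]
contact_force: [0.1, -0.5, 0.8]
gripper_width: 0.999
```

>>> step_arm --pt "0 0.55 -1 0 0 0" --pt "0 0.55 -1 0 0 0" --pt "0 0.55 -1 0 0 0" --pt "0 0.55 -1 0 0 0" --pt "0 0.55 -1 0 0 0" --pt "0 0.55 -1 0 0 0" --pt "0 0.55 -1 0 0 0" --pt "0 0.5 -0.9 0 0 0"

```text
t: 3.1
eef_pos: [0.5935, 0.0082, 0.2311]
tool_rot: [-0.499, -0.501, -0.499, 0.501]
contact_force: [-0.2, 0.1, -0.8]
gripper_width: 1.005
```

>>> step_arm --pt "0 0 0 0 0 0" --pt "0 0 0 0 0 0"

```text
t: 3.35
eef_pos: [0.5926, 0.0058, 0.2309]
tool_rot: [-0.499, -0.5, -0.5, 0.501]
contact_force: [0.5, -0.9, -0.8]
gripper_width: 1.001
```

```bash
python3 - <<'E'
from h import *
save('wrist','w1'); crop('w1',0,0,560,420,1.4,'w1b')
Z=np.load('pics/w1.npz');print(Z['p'])
E
```

```text
[0.59257348 0.00581446 0.23086686]
```

View pics/w1b.png

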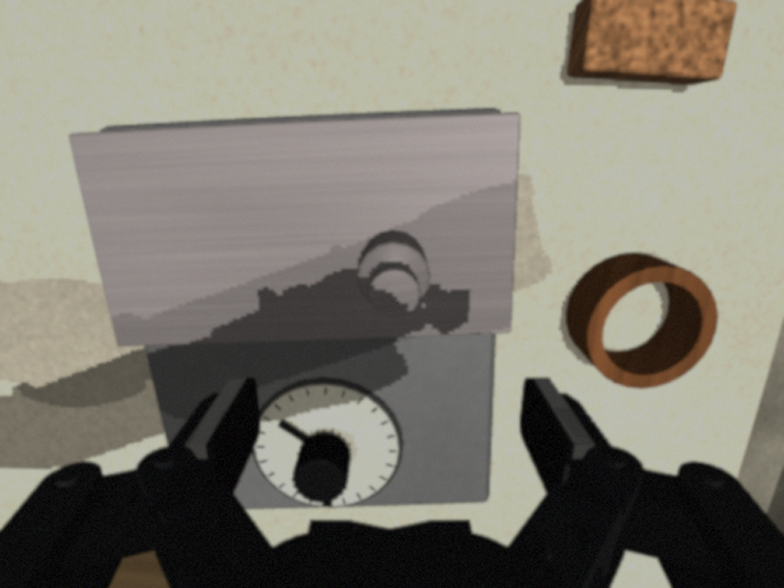

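```bash
python3 - <<'E'
from h import *
np.set_printoptions(precision=4,suppress=True)
crop('w1',220,140,340,240,6.5,'w1c')
for v in (198,206): print(px('w1',281,v,.144),px('w1',281,v))
P=np.array([px('w1',a/1.4,b/1.4,.07) for a,b in [(71,133),(520,114),(510,331),(118,346)]])[:,:2];print(P,P.mean(0))
E
```

```text
[0.5956 0.0184 0.144 ] [0.5956 0.0182 0.1431]
[0.5956 0.0123 0.144 ] [0.5956 0.012  0.143 ]
[[ 0.3894  0.094 ]
 [ 0.6751  0.1031]
 [ 0.6801 -0.0431]
 [ 0.3933 -0.0549]] [0.5345 0.0248]
```

View pics/w1c.png

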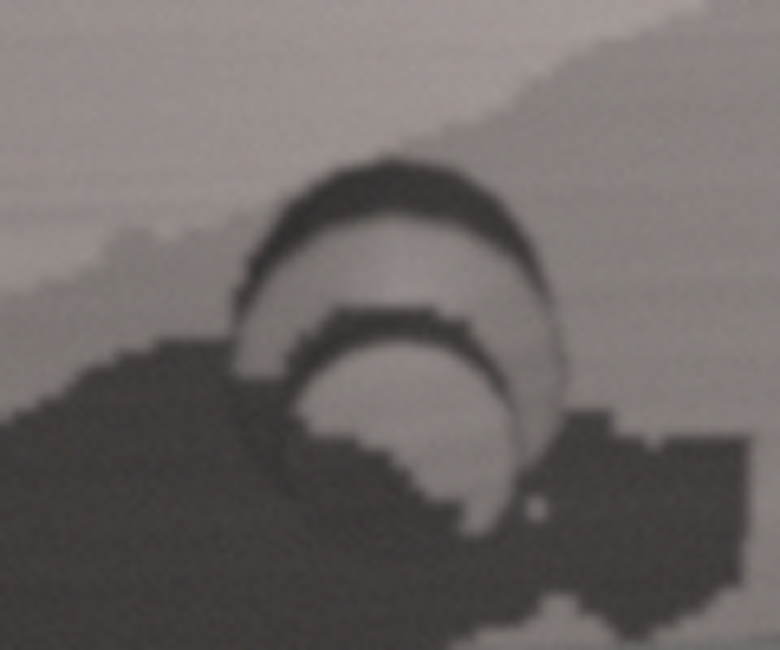

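>>> step_arm --pt "0.4 0.09 -0.1 0 0 0" --pt "0.8 0 0 0 0 0" --pt "0.8 0 0 0 0 0" --pt "0.8 0 0 0 0 0" --pt "0.6 0 0 0 0 0" --pt "0.36 0 0 0 0 0" --pt "0 0 0 0 0 0" --pt "0 0 0 0 0 0"

```text
t: 4.4
eef_pos: [0.5972, 0.0106, 0.0817]
tool_rot: [0.5, 0.5, 0.5, -0.5]
contact_force: [0.1, 0.4, -0.3]
gripper_width: 0.997
```

>>> step_arm --pt "0 0 0 0 0 0" --pt "0 0 0 0 0 0" --pt "0 0 0 0 0 0" --pt "0 0 0 0 0 0" --fingers 1 --force 70

```text
t: 4.9
eef_pos: [0.5964, 0.0105, 0.081]
tool_rot: [0.5, 0.5, 0.5, -0.5]
contact_force: [-1.3, -0.2, 1.6]
gripper_width: 0.495
```

```bash
python3 - <<'E'
from h import *
save('scene','s1'); crop('s1',180,130,400,290,3.6,'s1b')
E
```

```text
(no output)
```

View pics/s1b.png

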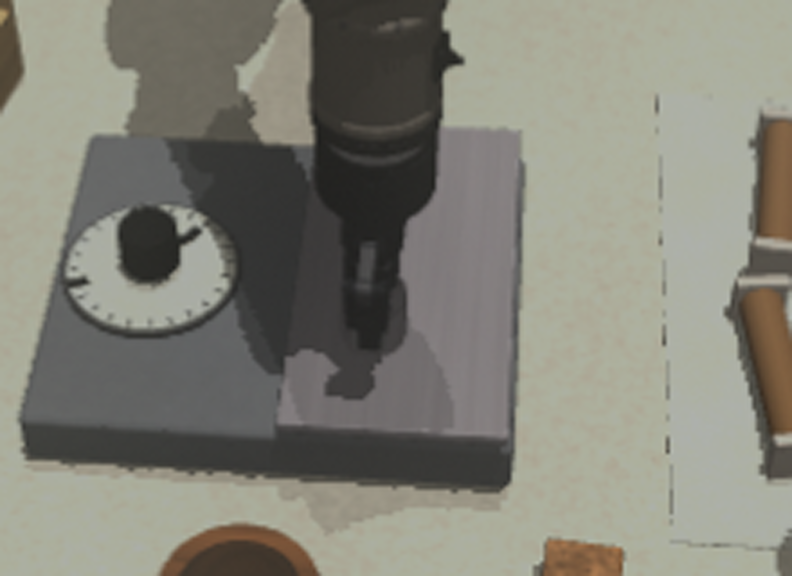

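>>> step_arm --pt "-0.4 0 0 0 0 0" --pt "-0.8 0 0 0 0 0" --pt "-0.8 0 0 0 0 0" --pt "0 0.1 0.6 0 0 0" --pt "0 0.15 0.9 0 0 0" --pt "0 0.15 0.9 0 0 0" --pt "0 0.15 0.9 0 0 0" --pt "0 0.1 0.6 0 0 0"

```text
t: 5.95
eef_pos: [0.6223, -0.148, 0.161]
tool_rot: [-0.5, -0.5, -0.5, 0.501]
contact_force: [0.2, -0.5, -4.8]
gripper_width: 0.495
```

>>> step_arm --pt "0 0.1 0.7 0 0 0" --pt "0 0 0.4 0 0 0" --pt "0 0 0 0 0 0"

```text
t: 6.32
eef_pos: [0.6261, -0.1908, 0.1608]
tool_rot: [-0.499, -0.5, -0.5, 0.501]
contact_force: [0.4, 0.4, -5.0]
gripper_width: 0.495
```

```bash
python3 - <<'E'
from h import *
save('wrist','w2'); crop('w2',0,0,560,420,1.4,'w2b'); print(bot.get_obs()['eef_pos'],bot.get_obs()['gripper_width'])
E
```

```text
[ 0.62631752 -0.18894206  0.16083188] 0.4916115363256326
```

View pics/w2b.png

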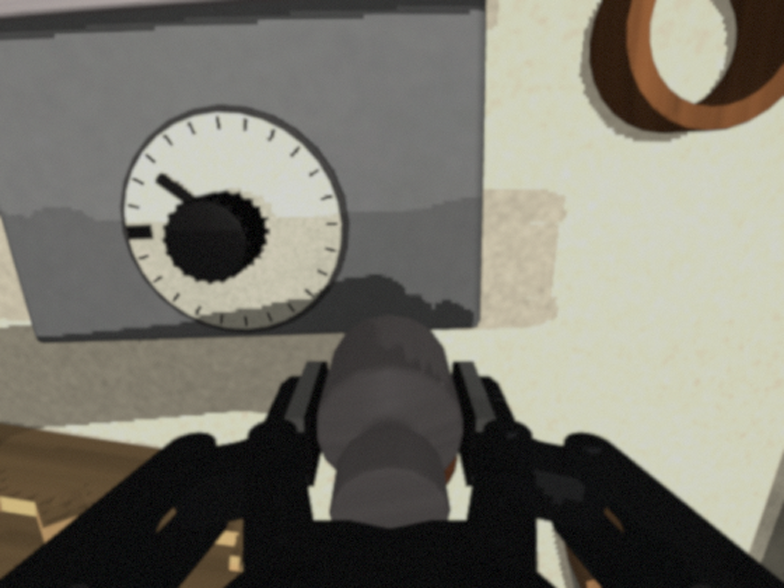

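>>> step_arm --pt "0 0 0.8 0 0 0" --pt "0 0.04 1 0 0 0" --pt "0 0.04 1 0 0 0" --pt "0 0.04 1 0 0 0" --pt "0 0 1 0 0 0" --pt "0 0 0.9 0 0 0" --pt "0 0 0.3 0 0 0" --pt "0 0 0 0 0 0"

```text
t: 7.38
eef_pos: [0.6319, -0.4284, 0.1606]
tool_rot: [0.5, 0.5, 0.501, -0.499]
contact_force: [0.4, -0.3, -4.7]
gripper_width: 0.5
```

```bash
python3 - <<'E'
from h import *
save('wrist','w3'); crop('w3',0,0,560,420,1.4,'w3b'); print(bot.get_obs()['eef_pos'],bot.get_obs()['gripper_width'])
E
```

```text
[ 0.63238555 -0.42693214  0.16073985] 0.4961514426073176
```

View pics/w3b.png

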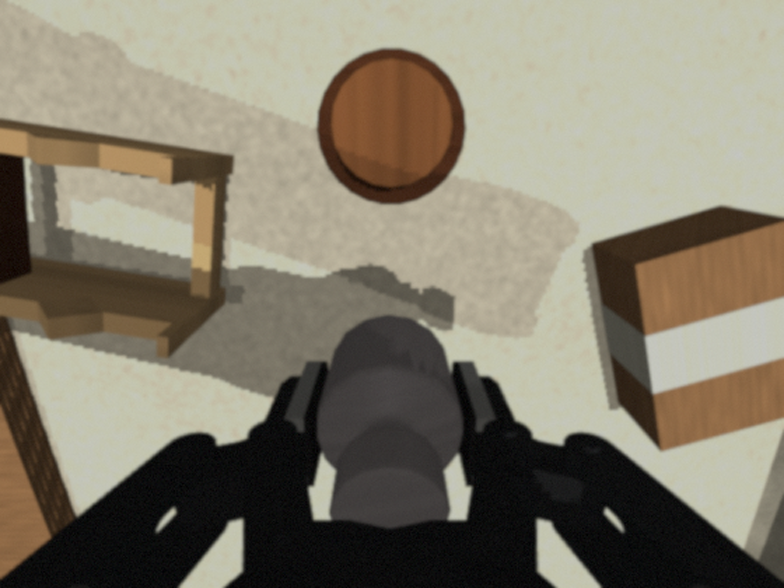

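```bash
python3 - <<'E'
from h import *
np.set_printoptions(precision=4,suppress=True)
p=px('w3',280.3,85.7,.07); print(p,px('w3',280,86)); o=bot.get_obs(); print((p-o['eef_pos'])/.04, px('w3',278.6,330,.16+.044-.011+.07-.07))
E
```

```text
[ 0.6342 -0.3381  0.07  ] [ 0.634  -0.3383  0.0695]
[ 0.0461  2.2198 -2.2685] [ 0.633  -0.4372  0.193 ]
```

>>> step_arm --pt "0 0.05 -0.4 0 0 0" --pt "0 0 -0.8 0 0 0" --pt "0 0 -0.7 0 0 0" --pt "0.4 0 -0.36 0 0 0" --pt "0.7 0 0 0 0 0" --pt "0.5 0 0 0 0 0" --pt "0.3 0 0 0 0 0" --pt "0 0 0 0 0 0"

```text
t: 8.43
eef_pos: [0.6336, -0.3392, 0.0844]
tool_rot: [0.5, 0.5, 0.5, -0.5]
contact_force: [1.1, -0.3, -5.3]
gripper_width: 0.496
```

>>> step_arm --pt "0.05 0 0 0 0 0" --pt "0 0 0 0 0 0"

```text
t: 8.68
eef_pos: [0.6336, -0.3392, 0.083]
tool_rot: [0.5, 0.5, 0.5, -0.5]
contact_force: [0.3, 0.8, -4.4]
gripper_width: 0.499
```

>>> step_arm --pt "0.03 0 -0.04 0 0 0" --pt "0 0 0 0 0 0" --pt "0.03 0 0 0 0 0" --pt "0 0 0 0 0 0"

```text
t: 9.18
eef_pos: [0.6339, -0.3386, 0.0826]
tool_rot: [0.501, 0.5, 0.499, -0.5]
contact_force: [-4.7, -1.2, 8.1]
gripper_width: 0.494
```

>>> step_arm --pt "0 0 0 0 0 0" --pt "0 0 0 0 0 0" --pt "0 0 0 0 0 0" --pt "-0.5 0 0 0 0 0" --pt "-1 0 0 0 0 0" --pt "-1 0 0 0 0 0" --pt "-0.5 0 0.5 0 0 0" --pt "0 0 1 0 0 0" --fingers -1

```text
t: 10.18
eef_pos: [0.6364, -0.3959, 0.2057]
tool_rot: [0.503, 0.5, 0.499, -0.498]
contact_force: [0.4, -0.2, 0.3]
gripper_width: 0.999
```

>>> step_arm --pt "0 0 0.8 0 0 0" --pt "0 0 0 0 0 0"

```text
t: 10.42
eef_pos: [0.6324, -0.4335, 0.2016]
tool_rot: [-0.5, -0.501, -0.498, 0.502]
contact_force: [0.7, 0.3, -0.2]
gripper_width: 1.004
```

```bash
python3 - <<'E'
from h import *
save('wrist','w4'); crop('w4',0,0,560,420,1.4,'w4b'); print(bot.get_obs()['eef_pos'],bot.get_obs()['gripper_width'])
E
```

```text
[ 0.63328166 -0.43076199  0.20150512] 0.9996873394105884
```

View pics/w4b.png

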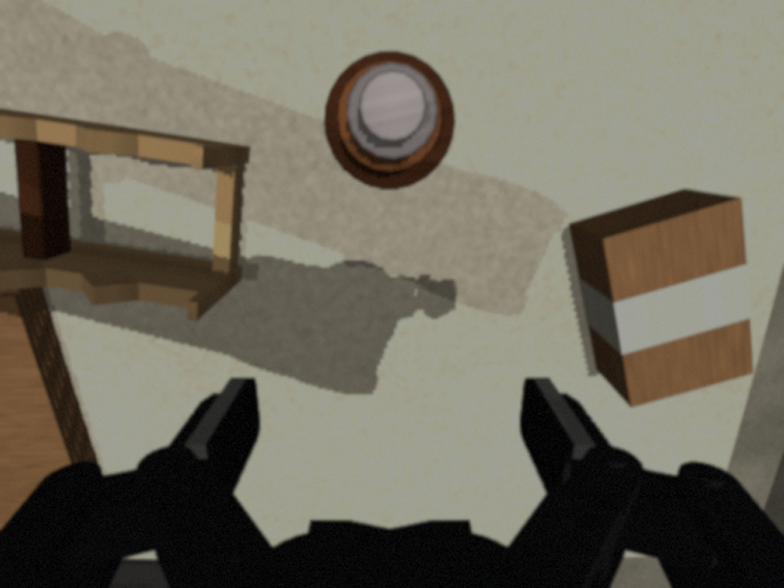

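```bash
python3 - <<'E'
from h import *
np.set_printoptions(precision=4,suppress=True)
print(px('w4',280,74.3,.144),px('w4',280,74),px('w4',280,(80+148/1.4-.0)/2 if 0 else 80,.07))
crop('w4',210,20,350,150,5.5,'w4c')
E
```

```text
[ 0.6349 -0.3391  0.144 ] [ 0.6349 -0.3389  0.1436] [ 0.6353 -0.3374  0.07  ]
```

View pics/w4c.png

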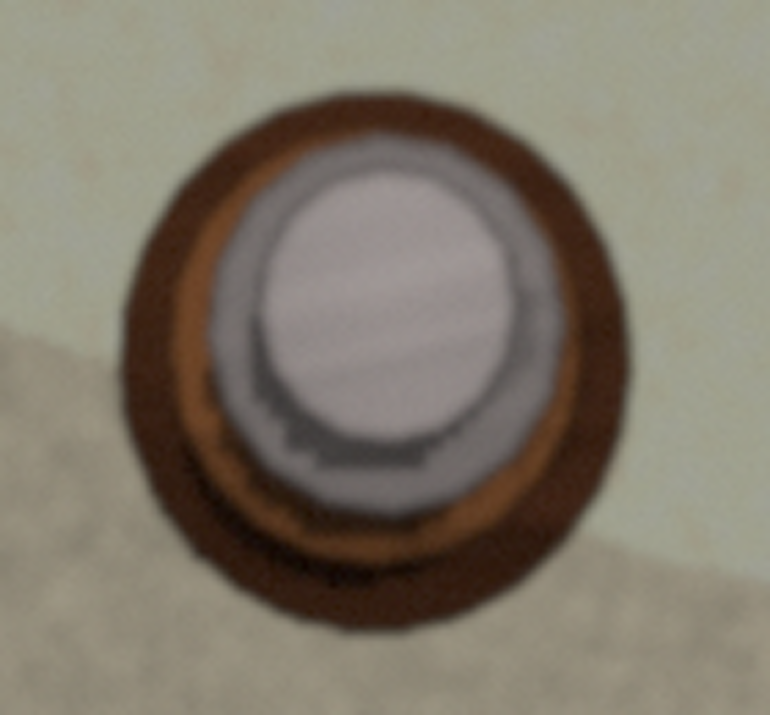

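>>> step_arm --pt "0 -0.5 0 0.0228 0 0" --pt "0 -1 0 0 0 0" --pt "0 -1 0 0 0 0" --pt "0 -1 0 0 0 0" --pt "0 -1 0 0 0 0" --pt "0 -0.9 0 0 0 0" --pt "0 -0.3 0 0 0 0" --pt "0 0 0 0 0 0"

```text
t: 11.48
eef_pos: [0.4083, -0.3993, 0.2013]
tool_rot: [0.464, 0.534, 0.463, -0.534]
contact_force: [0.7, 0.0, -0.3]
gripper_width: 1.003
```

>>> step_arm --pt "0 0 0.4 0 0 0" --pt "0 0 0 0 0 0" --pt "0 0 0 0 0 0"

```text
t: 11.85
eef_pos: [0.406, -0.4157, 0.2001]
tool_rot: [0.463, 0.535, 0.463, -0.534]
contact_force: [0.2, 0.4, -0.7]
gripper_width: 1.001
```

```bash
python3 - <<'E'
from h import *
save('wrist','w5'); crop('w5',0,0,560,420,1.4,'w5b'); print(bot.get_obs()['eef_pos'],bot.get_obs()['gripper_width'])
E
```

```text
[ 0.40597558 -0.41545173  0.20020024] 0.999589024408626
```

View pics/w5b.png

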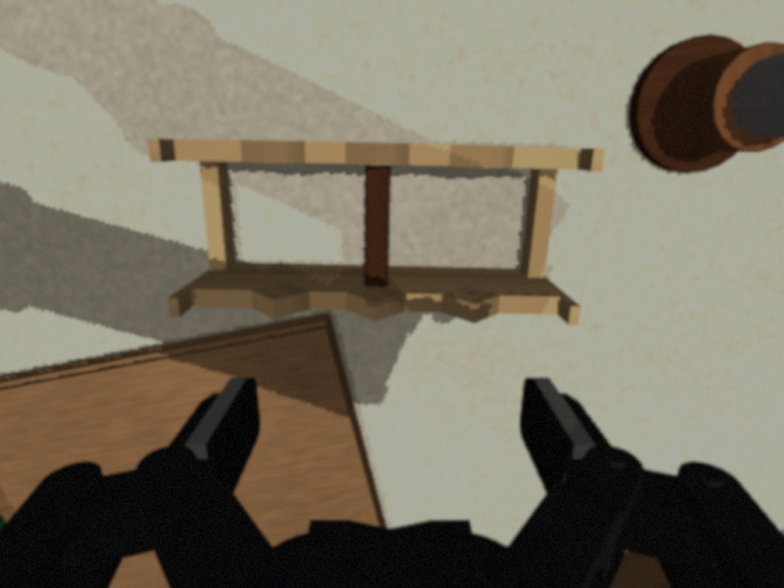

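```bash
python3 - <<'E'
from h import *
np.set_printoptions(precision=4,suppress=True)
crop('w5',90,80,450,240,2.2,'w5c')
crop('w5',230,100,310,220,5,'w5d')
for q in [(160,150),(300,152),(440,158),(590,160),(378,152)]: print(q,px('w5',q[0]/1.4,q[1]/1.4))
for q in [(378,180),(376,225),(376,260)]: print(q,px('w5',q[0]/1.4,q[1]/1.4),px('w5',q[0]/1.4,q[1]/1.4,.056))
E
```

```text
(160, 150) [ 0.2949 -0.3219  0.0865]
(300, 152) [ 0.3673 -0.3341  0.0713]
(440, 158) [ 0.4461 -0.3489  0.0698]
(590, 160) [ 0.526  -0.3606  0.0848]
(378, 152) [ 0.4117 -0.3405  0.0867]
(378, 180) [ 0.4085 -0.357   0.0556] [ 0.4085 -0.357   0.056 ]
(376, 225) [ 0.4031 -0.3844  0.0548] [ 0.4031 -0.3842  0.056 ]
(376, 260) [ 0.3997 -0.4066  0.056 ] [ 0.3997 -0.4066  0.056 ]
```

View pics/w5c.png

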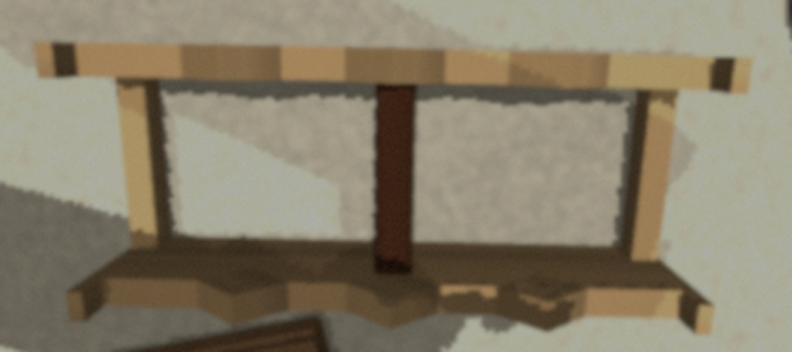

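View pics/w5d.png

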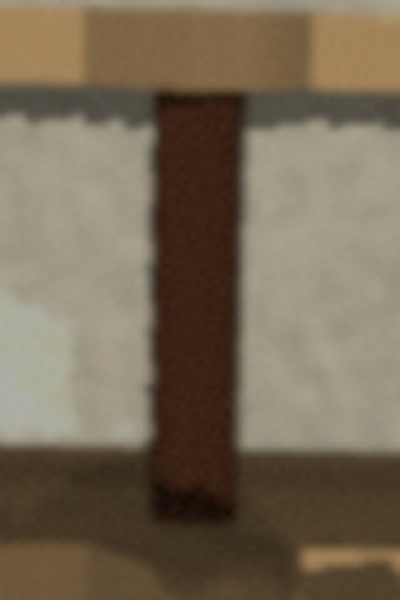

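```bash
python3 - <<'E'
from h import *
np.set_printoptions(precision=4,suppress=True)
f=lambda a,b,z: px('w5',a/2.2+90,b/2.2+80,z)[:2]
for z in (.088,.084):
    P=np.array([f(*q,z) for q in [(37,43),(37,76),(750,58),(750,92),(68,292),(68,320),(712,305),(712,333)]])
    print(P, [np.linalg.norm(P[i]-P[j]) for i,j in [(0,2),(1,3),(4,6),(5,7)]])
    for i,j in [(0,2),(1,3),(4,6),(5,7)]:
        d=P[j]-P[i];print(np.degrees(np.arctan2(d[1],d[0])),end=' ')
    print(P.mean(0))
g=lambda a,b: px('w5',a/5+230,b/5+100,.056)[:2]
L=[g(157,100),g(157,480)];Rr=[g(242,100),g(236,480)]
for A in (L,Rr):
    d=A[0]-A[1];print(A,np.degrees(np.arctan2(-d[0],d[1])))
E
```

```text
[[ 0.2916 -0.3158]
 [ 0.2884 -0.3264]
 [ 0.532  -0.3555]
 [ 0.5319 -0.3669]
 [ 0.2768 -0.4042]
 [ 0.2735 -0.4151]
 [ 0.5172 -0.4439]
 [ 0.517  -0.4554]] [np.float64(0.24363128279656757), np.float64(0.24679319538701153), np.float64(0.2436445425281841), np.float64(0.246827521633185)]
-9.358804228221459 -9.445091707103934 -9.387077896672949 -9.397304238398235 [ 0.4036 -0.3854]
[[ 0.2896 -0.3155]
 [ 0.2864 -0.3262]
 [ 0.5338 -0.3557]
 [ 0.5337 -0.3673]
 [ 0.2746 -0.4052]
 [ 0.2713 -0.4163]
 [ 0.5188 -0.4455]
 [ 0.5186 -0.4572]] [np.float64(0.24746188489941215), np.float64(0.250673512078553), np.float64(0.24747535311310548), np.float64(0.25070837803452606)]
-9.358804228221455 -9.445091707103924 -9.387077896672954 -9.397304238398227 [ 0.4033 -0.3861]
[array([ 0.4023, -0.3489]), array([ 0.3918, -0.4152])] -9.032709027238253
[array([ 0.4166, -0.351 ]), array([ 0.406 , -0.4172])] -9.083064293773306
```

```bash
cat >> h.py <<'E'
def go(target,yaw=None):
    "units for shift in current tool axes to target; and ax turn for tool-y yaw (deg)"
    o=bot.get_obs(); Rm=rot(o['tool_rot']).as_matrix(); d=Rm.T@(np.array(target)-o['eef_pos'])/.04
    cy=np.degrees(np.arctan2(Rm[1,1],Rm[0,1]))
    s='shift '+str(d.round(3))+' tooly-yaw %.2f tilt %s'%(cy,(Rm[2]).round(4))
    if yaw is not None: s+=' ax %.4f'%(-(((yaw-cy+180)%360)-180)/360)
    print(s,o['eef_pos'].round(4),'t',round(o['t'],2),'w',round(o['gripper_width'],3))
E
python3 - <<'E'
from h import *
go([.4036,-.3854,.028],-9.4)
E
```

```text
shift [ 4.306 -0.165 -0.732] tooly-yaw -8.15 tilt [-1.e+00 -0.e+00 -7.e-04] ax 0.0035 [ 0.406  -0.4155  0.2002] t 11.9 w 1.0
```

>>> step_arm --pt "0 -0.165 -0.73 0.0035 0 0" --pt "0.6 0 0 0 0 0" --pt "0.9 0 0 0 0 0" --pt "0.9 0 0 0 0 0" --pt "0.8 0 0 0 0 0" --pt "0.7 0 0 0 0 0" --pt "0.4 0 0 0 0 0" --pt "0 0 0 0 0 0" --fingers -0.3

```text
t: 12.9
eef_pos: [0.4028, -0.3852, 0.0277]
tool_rot: [-0.457, -0.539, -0.458, 0.539]
contact_force: [-0.3, -0.2, 0.3]
gripper_width: 0.652
```

```bash
python3 - <<'E'
from h import *
go([.4036,-.3854,.028],-9.4)
E
```

```text
shift [-0.007  0.02   0.001] tooly-yaw -9.41 tilt [-1.     -0.0015 -0.0011] ax -0.0000 [ 0.4028 -0.3852  0.0277] t 12.9 w 0.652
```

Close with strong grip.

>>> step_arm --pt "0 0 0 0 0 0" --pt "0 0 0 0 0 0" --pt "0 0 0 0 0 0" --pt "0 0 0 0 0 0" --pt "0 0 0 0 0 0" --fingers 1 --force 90

```text
t: 13.52
eef_pos: [0.4035, -0.3864, 0.0298]
tool_rot: [-0.458, -0.539, -0.457, 0.54]
contact_force: [-1.3, 1.2, 5.5]
gripper_width: 0.169
```

>>> step_arm --pt "-0.2 0 0 0 0 0" --pt "-0.6 0 0 0 0 0" --pt "-0.9 0 0 0 0 0" --pt "-0.9 0 0 0 0 0" --pt "-0.6 0 0 0 0 0" --pt "-0.2 0 0 0 0 0" --pt "0 0 0 0 0 0"

```text
t: 14.4
eef_pos: [0.4029, -0.3858, 0.1645]
tool_rot: [-0.457, -0.539, -0.457, 0.539]
contact_force: [0.5, 0.7, -4.0]
gripper_width: 0.171
```

```bash
python3 - <<'E'
from h import *
np.set_printoptions(precision=4,suppress=True)
go([.534,.024,.165],2)
save('wrist','w6'); crop('w6',0,0,560,420,1.4,'w6b')
for u,v in [(100,110),(150,200),(300,120),(350,100)]: print(px('w1',u,v))
crop('w1',40,70,400,260,2.2,'w1d')
E
```

```text
shift [ -0.014   1.553 -10.643] tooly-yaw -9.44 tilt [-1.      0.0002  0.0003] ax -0.0318 [ 0.4029 -0.3858  0.1645] t 14.4 w 0.171
[0.4326 0.0804 0.0695]
[ 0.4682 -0.0046  0.0691]
[0.6134 0.0704 0.0693]
[0.6577 0.0877 0.0685]
```

View pics/w1d.png

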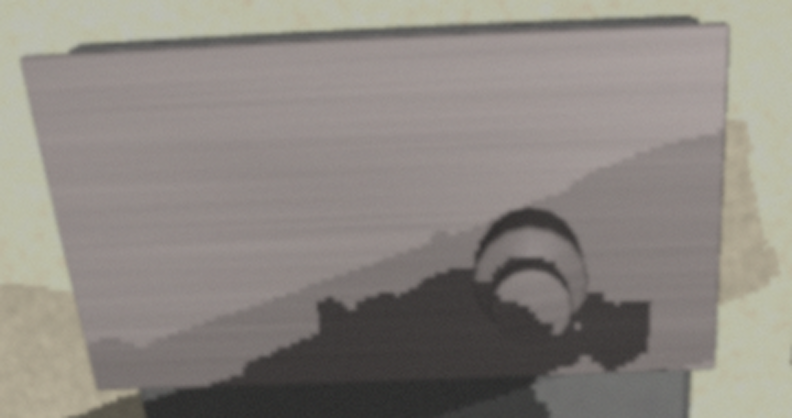

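View pics/w6b.png

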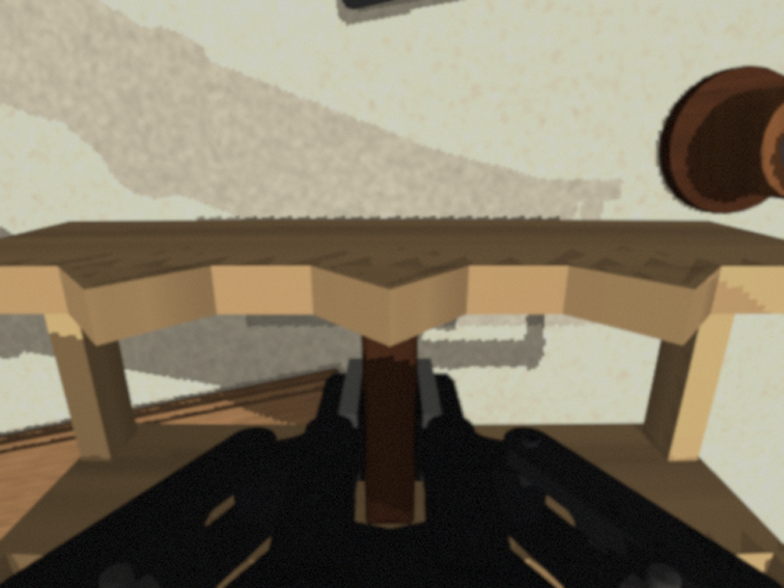

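```bash
python3 - <<'E'
from h import *
np.set_printoptions(precision=4,suppress=True)
P=np.array([px('w1',a/2.2+40,b/2.2+70,.069)[:2] for a,b in [(22,58),(729,25),(715,368),(99,388)]]);print(P,P.mean(0),[np.linalg.norm(P[i]-P[i-1]) for i in range(4)])
for i,j in [(0,1),(3,2)]:
    d=P[j]-P[i];print(np.degrees(np.arctan2(d[1],d[0])))
for i,j in [(3,0),(2,1)]:
    d=P[j]-P[i];print(np.degrees(np.arctan2(-d[0],d[1])))
E
```

```text
[[ 0.3879  0.093 ]
 [ 0.6755  0.1034]
 [ 0.6813 -0.0443]
 [ 0.3937 -0.0543]] [0.5346 0.0245] [np.float64(0.1474715528563179), np.float64(0.28771372603281475), np.float64(0.14783584574718728), np.float64(0.2878464151535719)]
2.072094821202028
1.999660431989782
2.216933338328421
2.2679129709726022
```

>>> step_arm --pt "0 0 0 -0.016 0 0" --pt "0 0 0 -0.0161 0 0" --pt "0 0.1 -0.4 0 0 0" --pt "0 0.26 -0.8 0 0 0" --pt "0 0.4 -1 0 0 0" --pt "0 0.4 -1 0 0 0" --pt "0 0.4 -1 0 0 0" --pt "0 0.4 -1 0 0 0"

```text
t: 15.45
eef_pos: [0.4735, -0.1723, 0.1639]
tool_rot: [0.508, 0.491, 0.509, -0.491]
contact_force: [1.3, 0.1, -2.6]
gripper_width: 0.172
```

>>> step_arm --pt "0 0.4 -1 0 0 0" --pt "0 0.4 -1 0 0 0" --pt "0 0.4 -1 0 0 0" --pt "0 0.3 -0.8 0 0 0" --pt "0 0.2 -0.7 0 0 0" --pt "0 0 -0.4 0 0 0" --pt "0 0 0 0 0 0" --pt "0 0 0 0 0 0"

```text
t: 16.45
eef_pos: [0.5339, 0.0219, 0.1642]
tool_rot: [0.509, 0.491, 0.509, -0.492]
contact_force: [0.4, -1.2, -2.6]
gripper_width: 0.168
```

```bash
python3 - <<'E'
from h import *
go([.5345,.0235,.165],2.1)
save('wrist','w7'); crop('w7',0,0,560,420,1.4,'w7b')
save('top','top7'); crop('top7',220,140,400,290,4.4,'top7b')
E
```

```text
shift [-0.021  0.017 -0.04 ] tooly-yaw 2.02 tilt [-1.    -0.001  0.001] ax -0.0002 [0.5339 0.0219 0.1642] t 16.45 w 0.168
```

View pics/w7b.png

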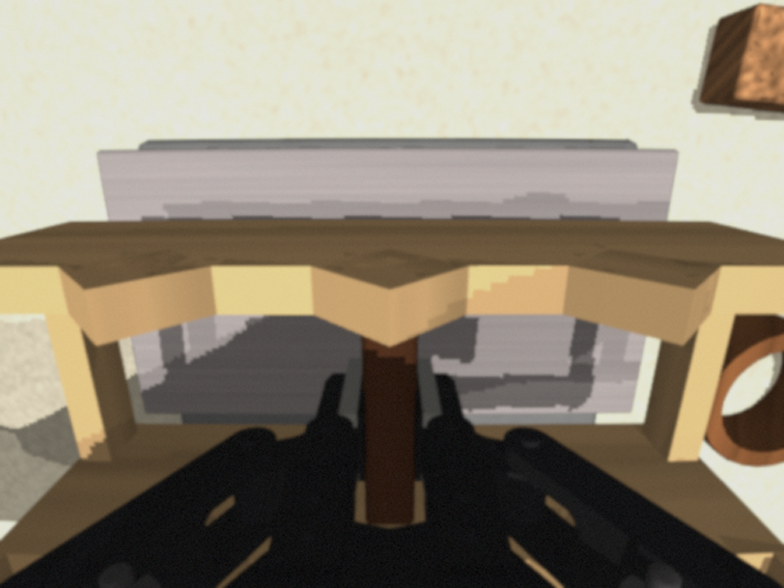

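View pics/top7b.png

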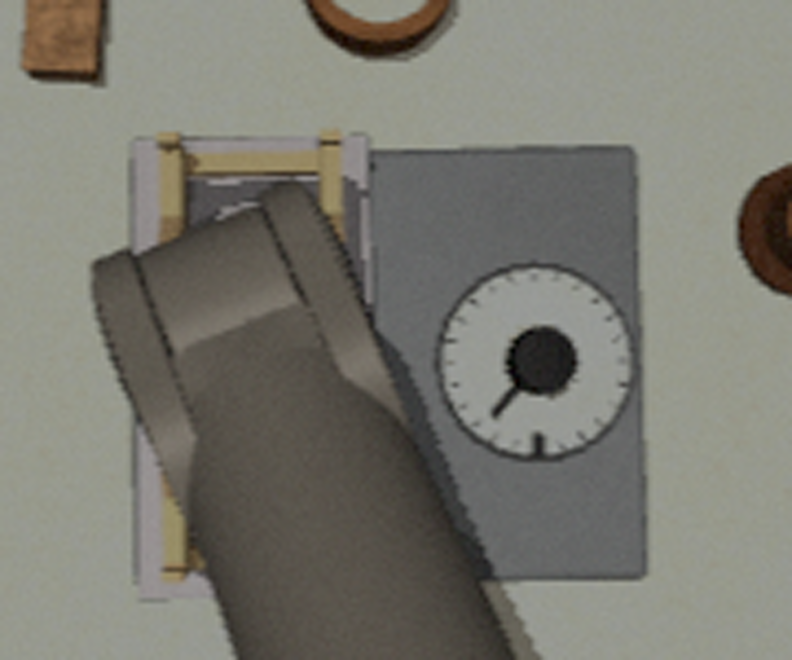

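```bash
python3 - <<'E'
from h import *
np.set_printoptions(precision=4,suppress=True)
crop('w7',50,90,510,130,1.7,'w7c')
A=px('w7',97.5/1.4,151/1.4,.075);B=px('w7',678/1.4,151/1.4,.075);C=px('w7',640/1.4,414/1.4,.075)
print(A,B,np.linalg.norm(A-B),(A+B)/2,C, px('w7',389/1.4,170/1.4))
d=(B-A)[:2];a=np.arctan2(d[1],d[0]);print(np.degrees(a)); print(((A+B)/2)[:2]+.075*np.array([np.sin(a),-np.cos(a)]))
E
```

```text
[0.3881 0.0936 0.075 ] [0.6741 0.1036 0.075 ] 0.2861559387634275 [0.5311 0.0986 0.075 ] [ 0.6856 -0.045   0.075 ] [0.5322 0.0886 0.0754]
2.0103105194284163
[0.5337 0.0236]
```

View pics/w7c.png

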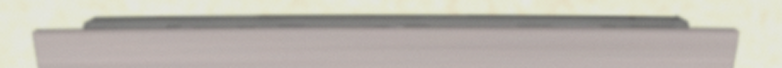

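```bash
python3 - <<'E'
from h import *
np.set_printoptions(precision=4,suppress=True)
z=.164-.0298+.088
for v in (250,300,345): print(px('w7',390/1.4,v/1.4,z),px('w7',390/1.4,v/1.4))
print(px('w6',390/1.4,250/1.4,z), px('w6',390/1.4,345/1.4,z))
E
```

```text
[0.5328 0.0813 0.2222] [0.5331 0.0738 0.1887]
[0.5332 0.0713 0.2222] [0.5332 0.0714 0.2225]
[0.5335 0.0618 0.2222] [0.5335 0.0621 0.2229]
[ 0.4136 -0.3275  0.2222] [ 0.4104 -0.3469  0.2222]
```

>>> step_arm --pt "0.2 0 -0.04 0 0 0" --pt "0.5 0 0 0 0 0" --pt "0.4 0 0 0 0 0" --pt "0.2 0 0 0 0 0" --pt "0.1 0 0 0 0 0" --pt "0 0 0 0 0 0" --pt "0 0 0 0 0 0"

```text
t: 17.42
eef_pos: [0.5348, 0.025, 0.109]
tool_rot: [0.509, 0.491, 0.509, -0.49]
contact_force: [0.5, 0.0, -3.3]
gripper_width: 0.167
```

```bash
python3 - <<'E'
from h import *
go([.5337,.0231,.105],2.05)
print(bot.get_obs()['contact_force'])
E
```

```text
shift [ 0.1   -0.029  0.047] tooly-yaw 2.12 tilt [-1.     0.001 -0.   ] ax 0.0002 [0.5348 0.025  0.109 ] t 17.43 w 0.167
[ 0.50363724  0.0365758  -3.29552382]
```

>>> step_arm --pt "0.05 -0.015 0.03 0 0 0" --pt "0.05 0 0 0 0 0" --pt "0.05 0 0 0 0 0" --pt "0 0 0 0 0 0"

```text
t: 17.92
eef_pos: [0.5339, 0.0235, 0.1025]
tool_rot: [0.509, 0.491, 0.509, -0.491]
contact_force: [-0.0, -1.7, -0.7]
gripper_width: 0.171
```

```bash
python3 - <<'E'
from h import *
go([.5337,.0231,.105],2.05)
print(bot.get_obs()['contact_force'])
E
```

```text
shift [-0.062 -0.005  0.009] tooly-yaw 2.11 tilt [-1.e+00  1.e-04  3.e-04] ax 0.0002 [0.5339 0.0235 0.1025] t 17.93 w 0.171
[-0.01796526 -1.66723066 -0.7248415 ]
```

>>> step_arm --pt "0.025 0 0 0 0 0" --pt "0 0 0 0 0 0"

```text
t: 18.18
eef_pos: [0.5339, 0.0235, 0.1016]
tool_rot: [0.509, 0.491, 0.509, -0.491]
contact_force: [1.0, -1.8, 0.4]
gripper_width: 0.167
```

>>> step_arm --pt "0 0 0 0 0 0" --pt "0 0 0 0 0 0" --pt "-0.3 0 0 0 0 0" --pt "-0.8 0 0 0 0 0" --pt "-1 0 0 0 0 0" --pt "-1 0 0 0 0 0" --pt "-0.4 0 0 0 0 0" --pt "0 0 0 0 0 0" --fingers -0.2

```text
t: 19.18
eef_pos: [0.5343, 0.0238, 0.2425]
tool_rot: [0.51, 0.491, 0.509, -0.49]
contact_force: [0.1, 0.1, 0.1]
gripper_width: 0.6
```

```bash
python3 - <<'E'
from h import *
np.set_printoptions(precision=4,suppress=True)
go([.5337,.0231,.105],2.05)
save('wrist','w8'); crop('w8',0,0,560,420,1.4,'w8b')
save('top','top8'); crop('top8',0,0,560,420,1.4,'top8b')
E
```

```text
shift [ 3.437 -0.024  0.015] tooly-yaw 2.11 tilt [-1.      0.0022  0.0003] ax 0.0002 [0.5343 0.0238 0.2425] t 19.18 w 0.6
```

View pics/w8b.png

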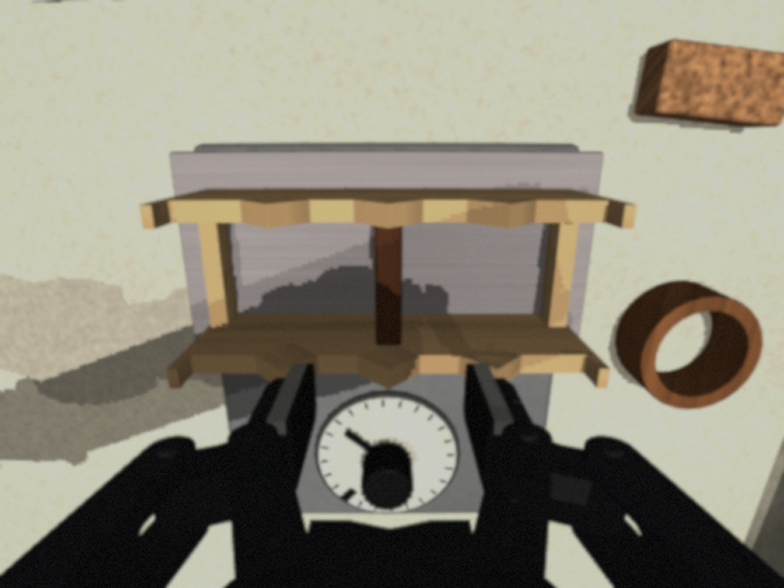

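View pics/top8b.png

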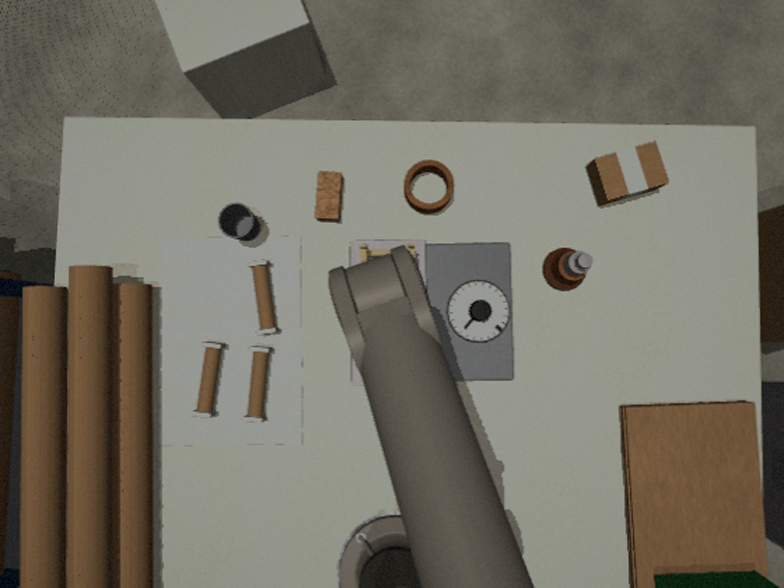

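>>> step_arm --pt "0 0.1 -0.5 0 0 0" --pt "0 0.13 -1 0 0 0" --pt "0 0.13 -1 0 0 0" --pt "0 0.13 -1 0 0 0" --pt "0 0.13 -1 0 0 0" --pt "0.3 0.13 -1 0 0 0" --pt "0.46 0.1 -0.8 0 0 0" --pt "0.3 0.06 -0.2 0 0 0"

```text
t: 20.27
eef_pos: [0.5587, 0.2869, 0.1963]
tool_rot: [0.509, 0.489, 0.511, -0.491]
contact_force: [-0.7, -1.2, -0.5]
gripper_width: 0.598
```

>>> step_arm --pt "0 0 0 -0.0272 0 0" --pt "0 0 0 -0.0272 0 0" --pt "0 0 0 -0.0272 0 0" --pt "0 0 0 -0.0272 0 0" --pt "0 0 0 -0.0272 0 0" --pt "0 0 0 -0.0272 0 0" --pt "0 0 0 -0.0272 0 0" --pt "0 0 0 -0.0272 0 0"

```text
t: 21.28
eef_pos: [0.5606, 0.2829, 0.1977]
tool_rot: [0.704, 0.057, 0.705, -0.058]
contact_force: [0.4, 0.6, -0.8]
gripper_width: 0.598
```

>>> step_arm --pt "0 0 0 -0.0272 0 0" --pt "0 0 0 -0.0272 0 0" --pt "0 0 0 0 0 0" --pt "0 0 0 0 0 0"

```text
t: 21.78
eef_pos: [0.5606, 0.284, 0.1984]
tool_rot: [0.704, -0.061, 0.705, 0.06]
contact_force: [0.3, 0.1, -0.5]
gripper_width: 0.597
```

```bash
python3 - <<'E'
from h import *
go([.561,.285,.2],99.9)
save('wrist','w9'); crop('w9',0,0,560,420,1.4,'w9b')
E
```

```text
shift [-0.04   0.023  0.015] tooly-yaw 99.82 tilt [-1.e+00 -6.e-04 -9.e-04] ax -0.0002 [0.5606 0.284  0.1984] t 21.77 w 0.597
```

View pics/w9b.png

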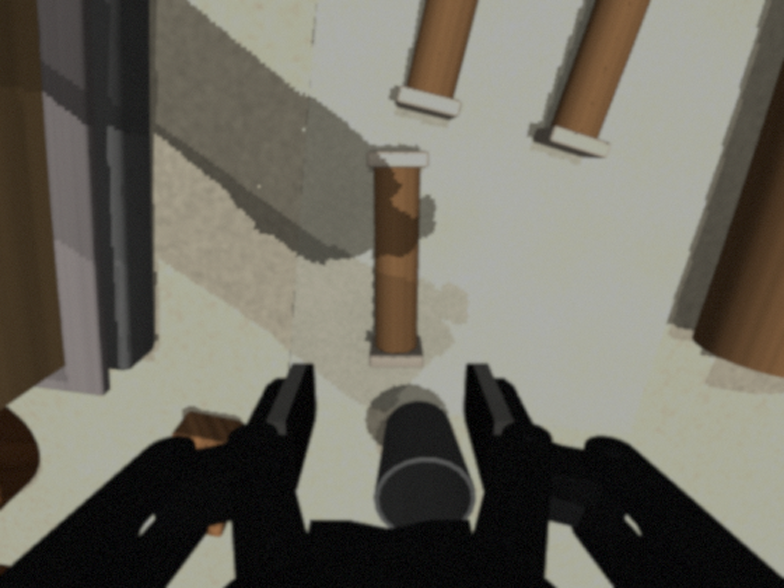

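```bash
python3 - <<'E'
from h import *
np.set_printoptions(precision=4,suppress=True)
crop('w9',250,95,320,275,4,'w9c')
a=px('w9',397/1.4,180/1.4,.02);b=px('w9',396.5/1.4,335/1.4,.02);d=b-a;print(a,b,np.degrees(np.arctan2(d[1],d[0])))
print(px('w9',398/1.4,153/1.4,.04),px('w9',397/1.4,356/1.4,.04),px('w9',397/1.4,366/1.4,.04))
print(px('w9',280,156),px('w9',300,335),px('w9',425/1.4,520/1.4))
E
```

```text
[0.5046 0.2785 0.02  ] [0.6179 0.2983 0.02  ] 9.917135820785646
[0.4868 0.2757 0.04  ] [0.6258 0.2998 0.04  ] [0.6337 0.3012 0.04  ]
[0.5289 0.2792 0.0354] [0.7352 0.3394 0.0211] [0.7404 0.3411 0.0715]
```

View pics/w9c.png

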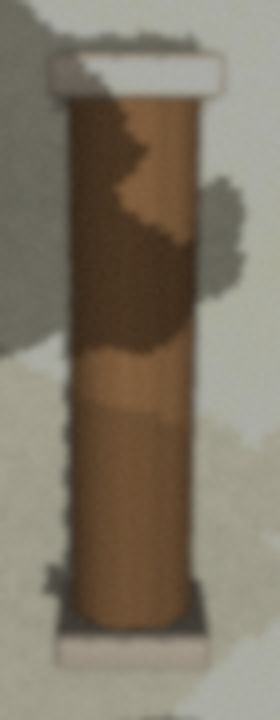

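```bash
python3 - <<'E'
from h import *
go([.5603,.2883,.004],99.9)
E
```

```text
shift [4.866 0.103 0.014] tooly-yaw 99.87 tilt [-1.e+00 -6.e-04 -5.e-04] ax -0.0001 [0.5606 0.2843 0.1987] t 21.82 w 0.603
```

>>> step_arm --pt "0.5 0.1 0.01 0 0 0" --pt "0.9 0 0 0 0 0" --pt "0.9 0 0 0 0 0" --pt "0.9 0 0 0 0 0" --pt "0.8 0 0 0 0 0" --pt "0.5 0 0 0 0 0" --pt "0.3 0 0 0 0 0" --pt "0.05 0 0 0 0 0"

```text
t: 22.82
eef_pos: [0.5601, 0.289, 0.0047]
tool_rot: [0.704, -0.062, 0.705, 0.062]
contact_force: [0.0, -0.5, 0.3]
gripper_width: 0.6
```

>>> step_arm --pt "0 0 0 0 0 0" --pt "0 0 0 0 0 0" --pt "0 0 0 0 0 0" --pt "0 0 0 0 0 0" --fingers 1 --force 50

```text
t: 23.32
eef_pos: [0.5609, 0.2894, 0.0062]
tool_rot: [0.705, -0.062, 0.704, 0.062]
contact_force: [-0.7, 0.3, 5.7]
gripper_width: 0.358
```

>>> step_arm --pt "-0.3 0 0 0 0 0" --pt "-0.8 0 0 0 0 0" --pt "-1 0 0 0 0 0" --pt "-1 0 0 0 0 0" --pt "-1 0 0 0 0 0" --pt "-0.7 0 0 0 0 0" --pt "-0.3 0 0 0.0272 0 0" --pt "0 0 0 0.0272 0 0"

```text
t: 24.32
eef_pos: [0.5605, 0.2892, 0.2109]
tool_rot: [0.705, 0.061, 0.704, -0.06]
contact_force: [-0.8, -0.6, -0.9]
gripper_width: 0.356
```

>>> step_arm --pt "0 0 0 0.0272 0 0" --pt "0 0 0 0.0272 0 0" --pt "0 0 0 0.0272 0 0" --pt "0 0 0 0.0272 0 0" --pt "0 0 0 0.0272 0 0" --pt "0 0 0 0.0272 0 0" --pt "0 0 0 0.0272 0 0" --pt "0 0 0 0.0268 0 0"

```text
t: 25.32
eef_pos: [0.5598, 0.2888, 0.2095]
tool_rot: [0.508, 0.491, 0.509, -0.491]
contact_force: [-0.4, 0.6, -1.5]
gripper_width: 0.363
```

```bash
python3 - <<'E'
from h import *
go([.6244,.0276,.21],2.1)
E
```

```text
shift [-0.014  1.39   6.581] tooly-yaw 1.97 tilt [-1.e+00 -3.e-04  0.e+00] ax -0.0004 [0.5598 0.2888 0.2095] t 25.32 w 0.363
```

>>> step_arm --pt "0 0.1 0.5 -0.0004 0 0" --pt "0 0.2 0.9 0 0 0" --pt "0 0.2 1 0 0 0" --pt "0 0.2 1 0 0 0" --pt "0 0.2 1 0 0 0" --pt "0 0.2 0.9 0 0 0" --pt "0 0.2 0.8 0 0 0" --pt "0 0.09 0.48 0 0 0"

```text
t: 26.32
eef_pos: [0.6269, 0.0243, 0.209]
tool_rot: [0.51, 0.489, 0.51, -0.49]
contact_force: [-0.1, 0.1, -0.8]
gripper_width: 0.358
```

>>> step_arm --pt "0 0 0 0 0 0" --pt "0 0 0 0 0 0"

```text
t: 26.58
eef_pos: [0.6263, 0.0299, 0.2093]
tool_rot: [0.511, 0.489, 0.511, -0.488]
contact_force: [-0.0, 0.3, -1.8]
gripper_width: 0.353
```

```bash
python3 - <<'E'
from h import *
go([.6244,.0276,.21],2.1)
save('wrist','w10'); crop('w10',0,0,560,420,1.4,'w10b')
E
```

```text
shift [-0.018 -0.051  0.056] tooly-yaw 2.57 tilt [-1.0e+00 -1.0e-04 -1.1e-03] ax 0.0013 [0.6263 0.0299 0.2093] t 26.57 w 0.353
```

View pics/w10b.png

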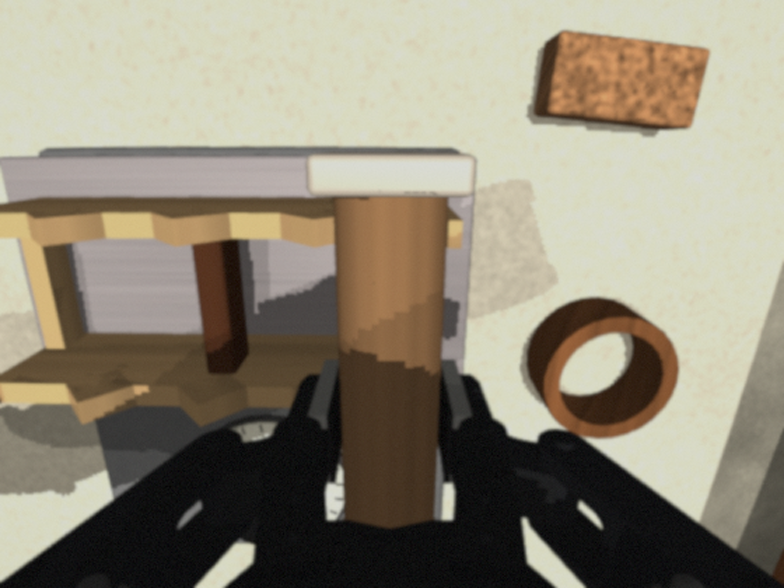

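>>> step_arm --pt "0 -0.05 0.056 0.0013 0 0" --pt "0.3 0 0 0 0 0" --pt "0.5 0 0 0 0 0" --pt "0.4 0 0 0 0 0" --pt "0.2 0 0 0 0 0" --pt "0.1 0 0 0 0 0" --pt "0 0 0 0 0 0" --pt "0 0 0 0 0 0"

```text
t: 27.62
eef_pos: [0.6253, 0.026, 0.1497]
tool_rot: [0.509, 0.492, 0.508, -0.491]
contact_force: [1.0, 0.2, -0.9]
gripper_width: 0.358
```

```bash
python3 - <<'E'
from h import *
go([.6244,.0276,.143],2.1); print(bot.get_obs()['contact_force'])
E
```

```text
shift [ 0.167 -0.022 -0.041] tooly-yaw 1.94 tilt [-1.     0.001 -0.   ] ax -0.0004 [0.6253 0.026  0.1497] t 27.62 w 0.358
[ 1.01171286  0.16435626 -0.93149084]
```

>>> step_arm --pt "0.08 -0.01 -0.02 0 0 0" --pt "0.06 0 0 0 0 0" --pt "0 0 0 0 0 0" --pt "0 0 0 0 0 0"

```text
t: 28.12
eef_pos: [0.6245, 0.0268, 0.1436]
tool_rot: [0.508, 0.491, 0.508, -0.491]
contact_force: [-1.2, 0.4, 0.3]
gripper_width: 0.358
```

```bash
python3 - <<'E'
from h import *
go([.6244,.0276,.143],2.1); print(bot.get_obs()['contact_force'])
save('wrist','w11'); crop('w11',0,0,560,420,1.4,'w11b')
E
```

```text
shift [ 0.015 -0.002 -0.021] tooly-yaw 1.94 tilt [-1.e+00  1.e-04 -1.e-04] ax -0.0004 [0.6245 0.0268 0.1436] t 28.12 w 0.358
[-1.20489517  0.40563692  0.26255098]
```

View pics/w11b.png

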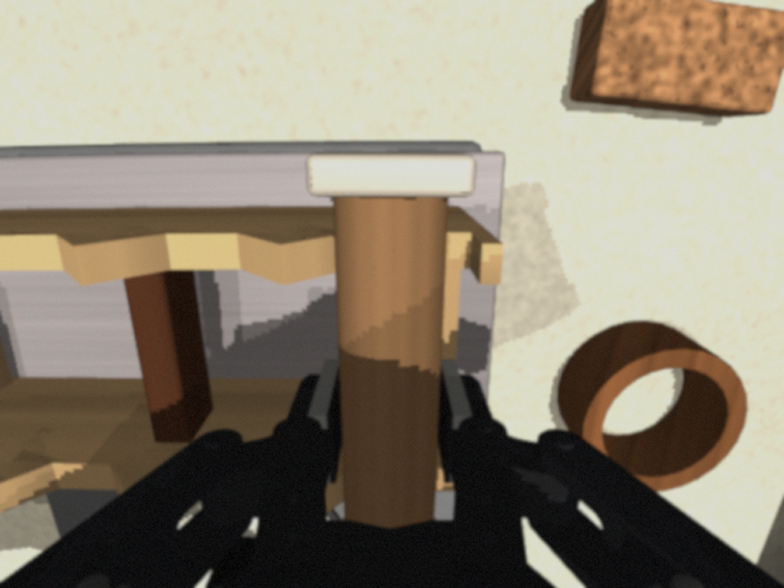

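>>> step_arm --pt "0.04 0 0 0 0 0" --pt "0 0 0 0 0 0"

```text
t: 28.42
eef_pos: [0.6245, 0.0268, 0.142]
tool_rot: [0.508, 0.491, 0.508, -0.491]
contact_force: [-0.6, -0.2, 1.6]
gripper_width: 0.355
```

>>> step_arm --pt "0 0 0 0 0 0" --pt "0 0 0 0 0 0" --pt "0 0 0 0 0 0" --pt "-0.3 0 0 0 0 0" --pt "-0.7 0 0 0 0 0" --pt "-0.8 0 0 0 0 0" --pt "-0.4 0 0 0 0 0" --pt "0 0 0 0 0 0" --fingers -0.2

```text
t: 29.42
eef_pos: [0.6252, 0.0268, 0.2312]
tool_rot: [0.509, 0.492, 0.508, -0.491]
contact_force: [-0.3, 0.0, -0.5]
gripper_width: 0.6
```

```bash
python3 - <<'E'
from h import *
go([.384,.292,.22],86.5)
save('wrist','w12'); crop('w12',0,0,560,420,1.4,'w12b')
save('top','top12'); crop('top12',0,0,560,420,1.4,'top12b')
E
```

```text
shift [ 0.265 -5.803 -6.829] tooly-yaw 1.93 tilt [-1.0e+00  2.6e-03  1.0e-04] ax -0.2349 [0.6252 0.0268 0.2312] t 29.43 w 0.6
```

View pics/w12b.png

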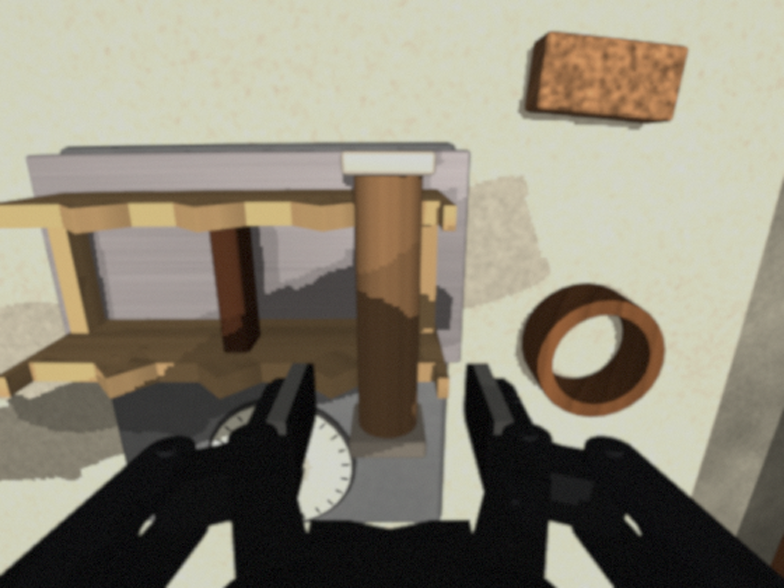

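View pics/top12b.png

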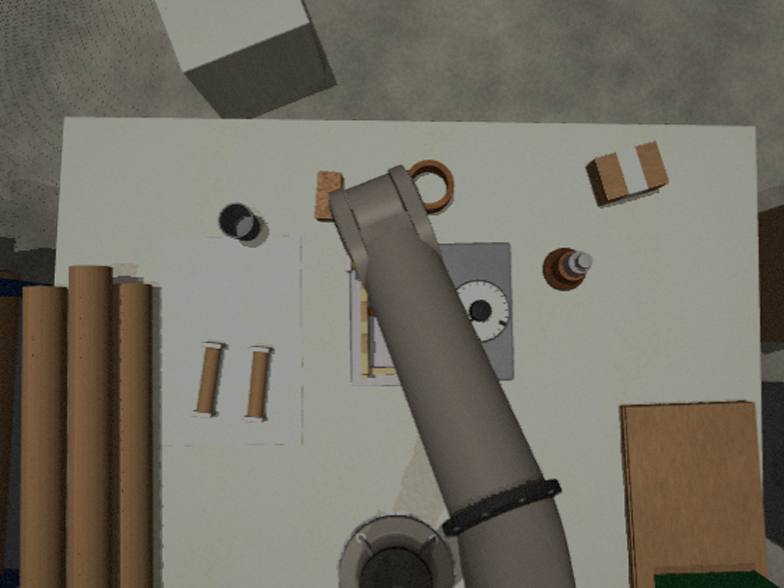

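>>> step_arm --pt "0 -0.4 -0.5 0 0 0" --pt "0 -0.8 -0.95 0 0 0" --pt "0 -0.8 -0.95 0 0 0" --pt "0 -0.8 -0.95 0 0 0" --pt "0 -0.8 -0.95 0 0 0" --pt "0 -0.8 -0.95 0 0 0" --pt "0 -0.8 -0.95 0 0 0" --pt "0.3 -0.6 -0.63 0 0 0"

```text
t: 30.52
eef_pos: [0.3803, 0.2941, 0.2177]
tool_rot: [0.509, 0.491, 0.509, -0.49]
contact_force: [-0.7, -0.2, -0.6]
gripper_width: 0.599
```

>>> step_arm --pt "0 0 0 -0.027 0 0" --pt "0 0 0 -0.027 0 0" --pt "0 0 0 -0.027 0 0" --pt "0 0 0 -0.027 0 0" --pt "0 0 0 -0.027 0 0" --pt "0 0 0 -0.027 0 0" --pt "0 0 0 -0.027 0 0" --pt "0 0 0 -0.027 0 0"

```text
t: 31.52
eef_pos: [0.3815, 0.2918, 0.217]
tool_rot: [0.704, 0.06, 0.705, -0.061]
contact_force: [0.6, -0.5, -0.1]
gripper_width: 0.603
```

>>> step_arm --pt "0 0 0 -0.019 0 0" --pt "0 0 0 0 0 0" --pt "0 0 0 0 0 0"

```text
t: 31.9
eef_pos: [0.3825, 0.2919, 0.2175]
tool_rot: [0.707, 0.022, 0.707, -0.022]
contact_force: [0.2, 0.6, 0.2]
gripper_width: 0.6
```

```bash
python3 - <<'E'
from h import *
go([.384,.292,.22],86.5)
save('wrist','w13'); crop('w13',0,0,560,420,1.4,'w13b')
E
```

```text
shift [-0.063  0.006  0.036] tooly-yaw 86.46 tilt [-1.e+00 -6.e-04 -6.e-04] ax -0.0001 [0.3825 0.2919 0.2175] t 31.9 w 0.6
```

View pics/w13b.png

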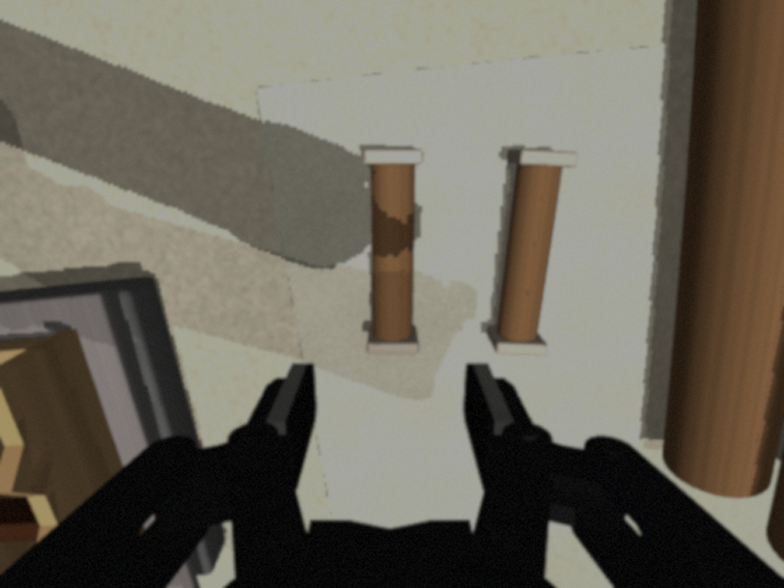

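```bash
python3 - <<'E'
from h import *
np.set_printoptions(precision=4,suppress=True)
for A in [((393,180),(392.5,320),(393,149),(393,353)),((538.5,180),(520,320),(548,151),(519,353))]:
    g=lambda q,z: px('w13',q[0]/1.4,q[1]/1.4,z)
    a,b=g(A[0],.02),g(A[1],.02);d=b-a; e,f=g(A[2],.04),g(A[3],.04); m=(e+f)/2; t=(m-a)[:2]@d[:2]/(d[:2]@d[:2])
    yaw=np.degrees(np.arctan2(d[1],d[0])); c=a+t*d; print(yaw,np.linalg.norm(e-f),m,c); go([c[0],c[1],.004],yaw+90)
E
```

```text
-3.614639391250376 0.1500423750228684 [0.3815 0.2937 0.04  ] [0.3815 0.2937 0.02  ]
shift [ 5.341  0.045 -0.033] tooly-yaw 86.47 tilt [-1.     -0.0005 -0.0003] ax 0.0002 [0.3828 0.2919 0.2176] t 31.95 w 0.603
-5.714444755694437 0.14945233993149162 [0.3882 0.3944 0.04  ] [0.3885 0.3975 0.02  ]
shift [ 5.34   2.647 -0.017] tooly-yaw 86.47 tilt [-1.     -0.0005 -0.0003] ax 0.0061 [0.3828 0.2919 0.2176] t 31.95 w 0.603
```

>>> step_arm --pt "0.6 0.045 -0.03 0 0 0" --pt "1 0 0 0 0 0" --pt "1 0 0 0 0 0" --pt "1 0 0 0 0 0" --pt "0.9 0 0 0 0 0" --pt "0.5 0 0 0 0 0" --pt "0.3 0 0 0 0 0" --pt "0 0 0 0 0 0"

```text
t: 32.95
eef_pos: [0.382, 0.2937, 0.0056]
tool_rot: [0.707, 0.021, 0.707, -0.022]
contact_force: [0.4, 0.3, 0.1]
gripper_width: 0.597
```

>>> step_arm --pt "0 0 0 0 0 0" --pt "0 0 0 0 0 0" --pt "0 0 0 0 0 0" --pt "0 0 0 0 0 0" --fingers 1 --force 50

```text
t: 33.45
eef_pos: [0.3828, 0.2943, 0.0069]
tool_rot: [0.707, 0.022, 0.706, -0.021]
contact_force: [-1.4, -1.0, 6.9]
gripper_width: 0.355
```

>>> step_arm --pt "-0.3 0 0 0 0 0" --pt "-0.8 0 0 0 0 0" --pt "-1 0 0 0 0 0" --pt "-1 0 0 0 0 0" --pt "-1 0 0 0 0 0" --pt "-0.8 0 0 0 0 0" --pt "-0.4 0 0 0.026 0 0" --pt "0 0 0 0.026 0 0"

```text
t: 34.45
eef_pos: [0.3827, 0.2943, 0.22]
tool_rot: [0.694, 0.139, 0.693, -0.137]
contact_force: [0.2, 0.0, -1.7]
gripper_width: 0.352
```

>>> step_arm --pt "0 0 0 0.026 0 0" --pt "0 0 0 0.026 0 0" --pt "0 0 0 0.026 0 0" --pt "0 0 0 0.026 0 0" --pt "0 0 0 0.026 0 0" --pt "0 0 0 0.026 0 0" --pt "0 0 0 0.0265 0 0" --pt "0 0 0 0 0 0"

```text
t: 35.45
eef_pos: [0.382, 0.2938, 0.2185]
tool_rot: [0.51, 0.49, 0.51, -0.49]
contact_force: [0.6, 0.2, 0.1]
gripper_width: 0.355
```

```bash
python3 - <<'E'
from h import *
go([.5645,.0254,.215],2.1)
E
```

```text
shift [0.09  4.298 6.883] tooly-yaw 2.24 tilt [-1.e+00  6.e-04 -0.e+00] ax 0.0004 [0.382  0.2938 0.2185] t 35.45 w 0.355
```

>>> step_arm --pt "0 0.3 0.5 0 0 0" --pt "0 0.55 0.9 0 0 0" --pt "0 0.6 1 0 0 0" --pt "0 0.6 1 0 0 0" --pt "0 0.6 1 0 0 0" --pt "0 0.6 1 0 0 0" --pt "0 0.55 0.9 0 0 0" --pt "0 0.4 0.5 0 0 0"

```text
t: 36.45
eef_pos: [0.561, 0.0259, 0.218]
tool_rot: [0.509, 0.491, 0.509, -0.491]
contact_force: [0.4, 1.1, -0.0]
gripper_width: 0.359
```

>>> step_arm --pt "0 0.08 0.08 0 0 0" --pt "0 0 0 0 0 0" --pt "0 0 0 0 0 0"

```text
t: 36.83
eef_pos: [0.5628, 0.027, 0.218]
tool_rot: [0.51, 0.49, 0.51, -0.49]
contact_force: [-0.3, 0.4, -1.1]
gripper_width: 0.359
```

```bash
python3 - <<'E'
from h import *
go([.5645,.0254,.142],2.1)
save('wrist','w14'); crop('w14',0,0,560,420,1.4,'w14b')
E
```

```text
shift [1.901 0.041 0.042] tooly-yaw 2.31 tilt [-1.e+00 -2.e-04 -5.e-04] ax 0.0006 [0.5628 0.027  0.218 ] t 36.83 w 0.359
```

View pics/w14b.png

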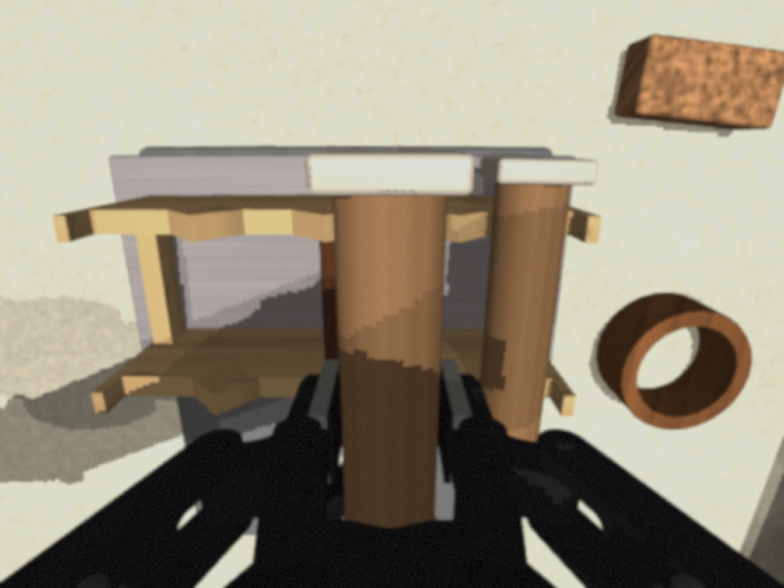

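```bash
python3 - <<'E'
from h import *
np.set_printoptions(precision=3,suppress=True)
Z,mm=load('w14'); Rm=rot(Z['q']).as_matrix()
for q in [(455,380),(470,400),(490,430),(500,440),(520,440),(540,435),(560,440),(580,460),(600,480),(480,480),(520,500),(640,520),(700,560)]:
    p=px('w14',q[0]/1.4,q[1]/1.4); print(q,(Rm.T@(p-Z['p']))*1000)
E
```

```text
(455, 380) [-18.415  20.9   -10.124]
(470, 400) [-23.915  24.769  -6.475]
(490, 430) [-47.422  25.383 -12.322]
(500, 440) [-49.432  27.483 -10.88 ]
(520, 440) [-42.68   34.61   -5.956]
(540, 435) [-47.928  37.606 -11.153]
(560, 440) [-51.439  41.157 -12.204]
(580, 460) [-57.393  43.731 -11.141]
(600, 480) [-64.801  44.952 -11.865]
(480, 480) [-70.105  18.41  -16.698]
(520, 500) [-74.604  25.052 -15.902]
(640, 520) [-74.912  48.425 -10.995]
(700, 560) [-83.242  55.097  -9.966]
```

>>> step_arm --pt "0.1 0.03 0.03 0.0006 0 0" --pt "0.4 0 0 0 0 0" --pt "0.5 0 0 0 0 0" --pt "0.4 0 0 0 0 0" --pt "0.3 0 0 0 0 0" --pt "0.1 0 0 0 0 0" --pt "0 0 0 0 0 0" --pt "0 0 0 0 0 0"

```text
t: 37.88
eef_pos: [0.5653, 0.024, 0.1465]
tool_rot: [0.509, 0.492, 0.508, -0.491]
contact_force: [-0.1, 0.4, -0.4]
gripper_width: 0.356
```

```bash
python3 - <<'E'
from h import *
go([.5645,.0254,.142],2.1);print(bot.get_obs()['contact_force'])
save('wrist','w15'); crop('w15',0,0,560,420,1.4,'w15b')
E
```

```text
shift [ 0.112 -0.019 -0.036] tooly-yaw 1.90 tilt [-1.      0.0012 -0.    ] ax -0.0005 [0.5653 0.024  0.1465] t 37.88 w 0.356
[-0.14143916  0.35500314 -0.35940932]
```

View pics/w15b.png

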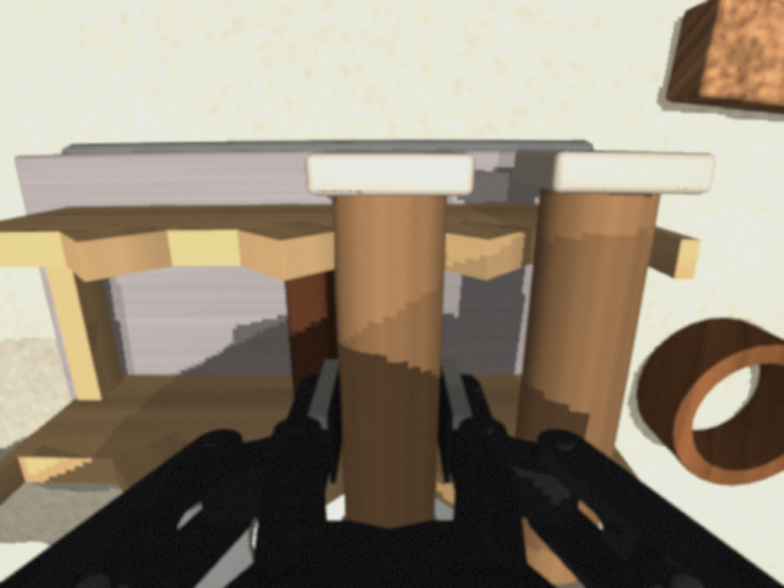

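Good; lower the last bit and release.

>>> step_arm --pt "0.06 -0.01 -0.02 0 0 0" --pt "0.06 0 0 0 0 0" --pt "0.03 0 0 0 0 0" --pt "0 0 0 0 0 0"

```text
t: 38.42
eef_pos: [0.5648, 0.0247, 0.1402]
tool_rot: [0.508, 0.492, 0.508, -0.491]
contact_force: [0.4, -0.3, 3.4]
gripper_width: 0.356
```

>>> step_arm --pt "0 0 0 0 0 0" --pt "0 0 0 0 0 0" --pt "0 0 0 0 0 0" --pt "-0.3 0 0 0 0 0" --pt "-0.7 0 0 0 0 0" --pt "-0.8 0 0 0 0 0" --pt "-0.4 0 0 0 0 0" --pt "0 0 0 0 0 0" --fingers 0

```text
t: 39.42
eef_pos: [0.5651, 0.0248, 0.2291]
tool_rot: [0.509, 0.492, 0.508, -0.491]
contact_force: [-0.3, -0.4, 0.1]
gripper_width: 0.499
```

```bash
python3 - <<'E'
from h import *
save('wrist','w16'); crop('w16',0,0,560,420,1.4,'w16b')
save('top','top16'); crop('top16',100,140,330,310,3.4,'top16b')
go([.391,.395,.22],84.2)
E
```

```text
shift [ 0.179 -4.011 -9.403] tooly-yaw 1.90 tilt [-1.0e+00 -1.2e-03  3.0e-04] ax -0.2286 [0.5638 0.0244 0.2271] t 39.52 w 0.499
```

View pics/w16b.png

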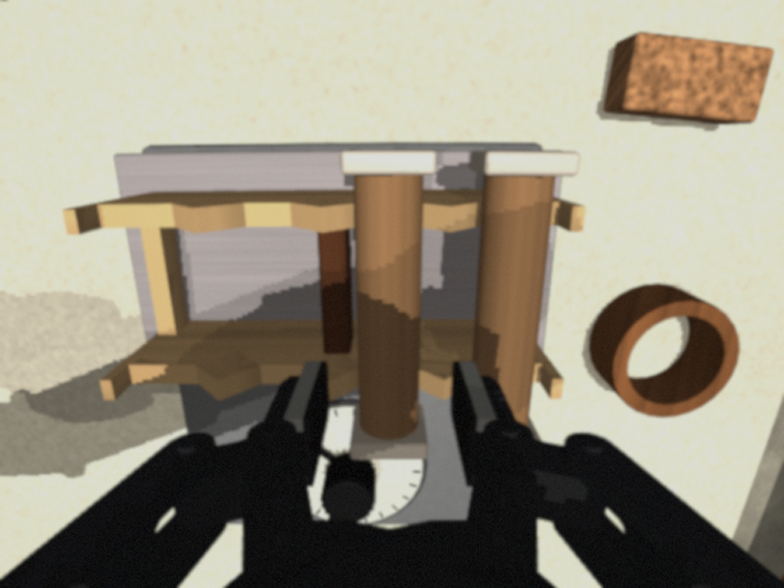

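View pics/top16b.png

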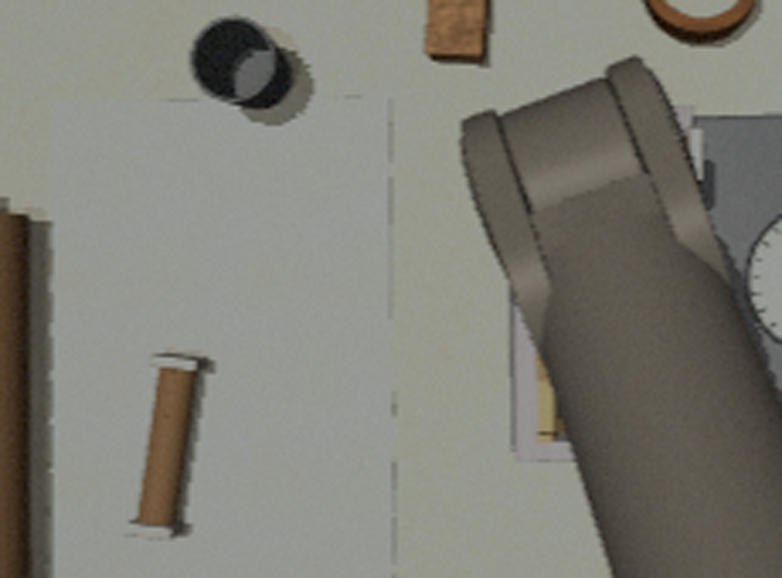

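>>> step_arm --pt "0 -0.2 -0.5 0 0 0" --pt "0 -0.4 -0.95 0 0 0" --pt "0 -0.4 -1 0 0 0" --pt "0 -0.4 -1 0 0 0" --pt "0 -0.4 -1 0 0 0" --pt "0 -0.4 -1 0 0 0" --pt "0 -0.4 -1 0 0 0" --pt "0 -0.4 -1 0 0 0" --fingers -0.2

```text
t: 40.52
eef_pos: [0.432, 0.3205, 0.2271]
tool_rot: [0.508, 0.491, 0.509, -0.492]
contact_force: [0.9, 0.3, -0.6]
gripper_width: 0.603
```

>>> step_arm --pt "0.1 -0.5 -1 0 0 0" --pt "0.1 -0.4 -0.75 0 0 0" --pt "0 -0.1 -0.2 -0.0254 0 0" --pt "0 0 0 -0.0254 0 0" --pt "0 0 0 -0.0254 0 0" --pt "0 0 0 -0.0254 0 0" --pt "0 0 0 -0.0254 0 0" --pt "0 0 0 -0.0254 0 0"

```text
t: 41.52
eef_pos: [0.3899, 0.3957, 0.2191]
tool_rot: [0.678, 0.199, 0.679, -0.2]
contact_force: [-0.1, 0.3, 0.4]
gripper_width: 0.6
```

>>> step_arm --pt "0 0 0 -0.0254 0 0" --pt "0 0 0 -0.0254 0 0" --pt "0 0 0 -0.0254 0 0" --pt "0 0 0 0 0 0" --pt "0 0 0 0 0 0"

```text
t: 42.15
eef_pos: [0.391, 0.3954, 0.2195]
tool_rot: [0.706, 0.036, 0.706, -0.037]
contact_force: [-0.8, -0.3, 0.0]
gripper_width: 0.599
```

```bash
python3 - <<'E'
from h import *
go([.391,.395,.22],84.2)
save('wrist','w17'); crop('w17',0,0,560,420,1.4,'w17b')
E
```

```text
shift [-0.012 -0.011  0.   ] tooly-yaw 84.09 tilt [-1.e+00 -3.e-04 -7.e-04] ax -0.0003 [0.391  0.3954 0.2195] t 42.15 w 0.599
```

View pics/w17b.png

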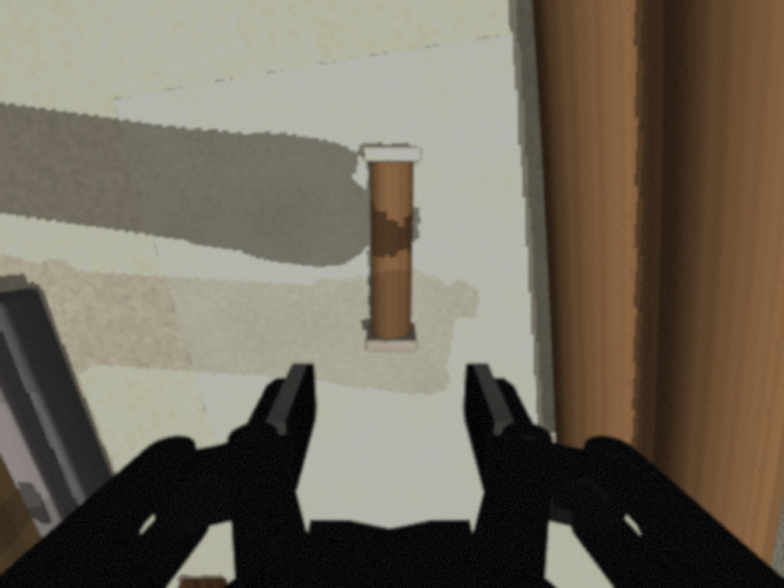

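```bash
python3 - <<'E'
from h import *
np.set_printoptions(precision=4,suppress=True)
for A in [((391.7,180),(391.5,320),(391.5,146),(391,350))]:
    g=lambda q,z: px('w17',q[0]/1.4,q[1]/1.4,z)
    a,b=g(A[0],.02),g(A[1],.02);d=b-a; e,f=g(A[2],.04),g(A[3],.04); m=(e+f)/2; t=(m-a)[:2]@d[:2]/(d[:2]@d[:2])
    yaw=np.degrees(np.arctan2(d[1],d[0])); c=a+t*d; print(yaw,np.linalg.norm(e-f),m,c); go([c[0],c[1],.006],yaw+90)
E
```

```text
-5.906397668074677 0.15039398128057266 [0.3882 0.3963 0.04  ] [0.3882 0.3967 0.02  ]
shift [ 5.342  0.026 -0.078] tooly-yaw 84.10 tilt [-1.     -0.0003 -0.0003] ax 0.0000 [0.3913 0.3954 0.2197] t 42.2 w 0.599
```

>>> step_arm --pt "0.6 0.026 -0.078 0 0 0" --pt "1 0 0 0 0 0" --pt "1 0 0 0 0 0" --pt "1 0 0 0 0 0" --pt "0.9 0 0 0 0 0" --pt "0.5 0 0 0 0 0" --pt "0.34 0 0 0 0 0" --pt "0 0 0 0 0 0"

```text
t: 43.2
eef_pos: [0.3889, 0.3966, 0.0062]
tool_rot: [0.706, 0.036, 0.706, -0.036]
contact_force: [0.2, 0.1, 0.1]
gripper_width: 0.603
```

>>> step_arm --pt "0 0 0 0 0 0" --pt "0 0 0 0 0 0" --pt "0 0 0 0 0 0" --pt "0 0 0 0 0 0" --fingers 1 --force 50

```text
t: 43.7
eef_pos: [0.3895, 0.3974, 0.0076]
tool_rot: [0.707, 0.036, 0.706, -0.035]
contact_force: [-1.0, -0.3, 6.4]
gripper_width: 0.352
```

>>> step_arm --pt "-0.3 0 0 0 0 0" --pt "-0.8 0 0 0 0 0" --pt "-1 0 0 0 0 0" --pt "-1 0 0 0 0 0" --pt "-1 0 0 0 0 0" --pt "-0.8 0 0 0 0 0" --pt "-0.4 0 0 0.0253 0 0" --pt "0 0 0 0.0253 0 0"

```text
t: 44.7
eef_pos: [0.3891, 0.3971, 0.2205]
tool_rot: [0.692, 0.15, 0.691, -0.148]
contact_force: [-0.1, 0.7, -0.8]
gripper_width: 0.355
```

>>> step_arm --pt "0 0 0 0.0253 0 0" --pt "0 0 0 0.0253 0 0" --pt "0 0 0 0.0253 0 0" --pt "0 0 0 0.0253 0 0" --pt "0 0 0 0.0253 0 0" --pt "0 0 0 0.0253 0 0" --pt "0 0 0 0.0253 0 0" --pt "0 0 0 0 0 0"

```text
t: 45.7
eef_pos: [0.3886, 0.3965, 0.2189]
tool_rot: [0.51, 0.49, 0.51, -0.49]
contact_force: [0.4, -0.5, -0.1]
gripper_width: 0.359
```

```bash
python3 - <<'E'
from h import *
go([.4446,.021,.218],2.1)
E
```

```text
shift [0.024 1.015 9.437] tooly-yaw 2.34 tilt [-1.e+00  6.e-04 -0.e+00] ax 0.0007 [0.3886 0.3965 0.2189] t 45.7 w 0.359
```

>>> step_arm --pt "0 0.05 0.5 0.0007 0 0" --pt "0 0.1 0.95 0 0 0" --pt "0 0.11 1 0 0 0" --pt "0 0.11 1 0 0 0" --pt "0 0.11 1 0 0 0" --pt "0 0.11 1 0 0 0" --pt "0 0.11 1 0 0 0" --pt "0 0.11 1 0 0 0"

```text
t: 46.7
eef_pos: [0.4316, 0.0986, 0.2186]
tool_rot: [0.51, 0.49, 0.509, -0.49]
contact_force: [-0.1, 0.1, -1.0]
gripper_width: 0.359
```

>>> step_arm --pt "0 0.1 0.9 0 0 0" --pt "0 0.08 0.7 0 0 0" --pt "0 0.03 0.36 0 0 0" --pt "0 0 0 0 0 0" --pt "0 0 0 0 0 0" --pt "0 0 0 0 0 0"

```text
t: 47.45
eef_pos: [0.4427, 0.023, 0.2184]
tool_rot: [0.509, 0.491, 0.509, -0.491]
contact_force: [-0.1, 0.1, -0.4]
gripper_width: 0.354
```

```bash
python3 - <<'E'
from h import *
go([.4446,.021,.142],2.1)
save('wrist','w18'); crop('w18',0,0,560,420,1.4,'w18b')
E
```

```text
shift [1.909 0.045 0.052] tooly-yaw 2.12 tilt [-1.e+00  1.e-04 -3.e-04] ax 0.0001 [0.4427 0.023  0.2184] t 47.45 w 0.354
```

View pics/w18b.png

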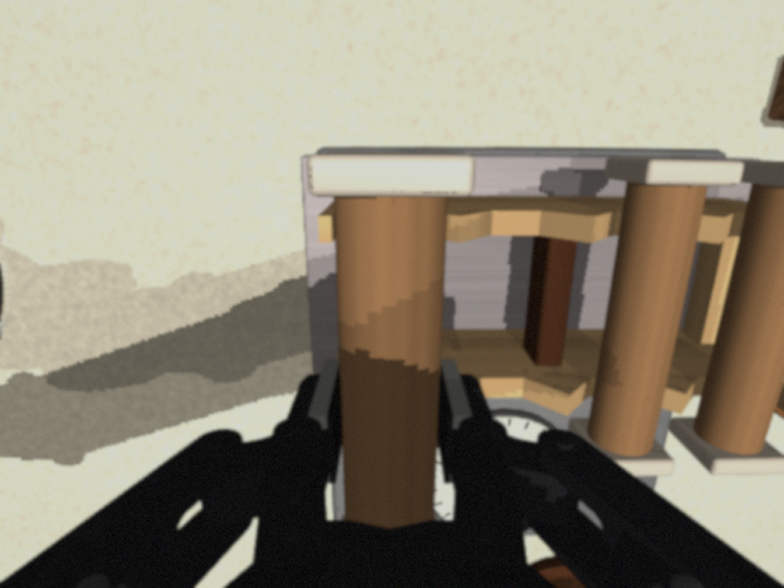

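>>> step_arm --pt "0.1 0.045 0.045 0 0 0" --pt "0.4 0 0 0 0 0" --pt "0.5 0 0 0 0 0" --pt "0.4 0 0 0 0 0" --pt "0.25 0 0 0 0 0" --pt "0.1 0 0 0 0 0" --pt "0 0 0 0 0 0" --pt "0 0 0 0 0 0"

```text
t: 48.5
eef_pos: [0.4451, 0.0201, 0.1488]
tool_rot: [0.509, 0.492, 0.508, -0.491]
contact_force: [0.7, -0.3, -1.0]
gripper_width: 0.355
```

```bash
python3 - <<'E'
from h import *
go([.4446,.021,.142],2.1);print(bot.get_obs()['contact_force'])
save('wrist','w19'); crop('w19',0,0,560,420,1.4,'w19b')
E
```

```text
shift [ 0.169 -0.012 -0.023] tooly-yaw 1.98 tilt [-1.e+00  1.e-03  1.e-04] ax -0.0003 [0.4451 0.0201 0.1488] t 48.5 w 0.355
[ 0.72839396 -0.32425631 -0.96576988]
```

View pics/w19b.png

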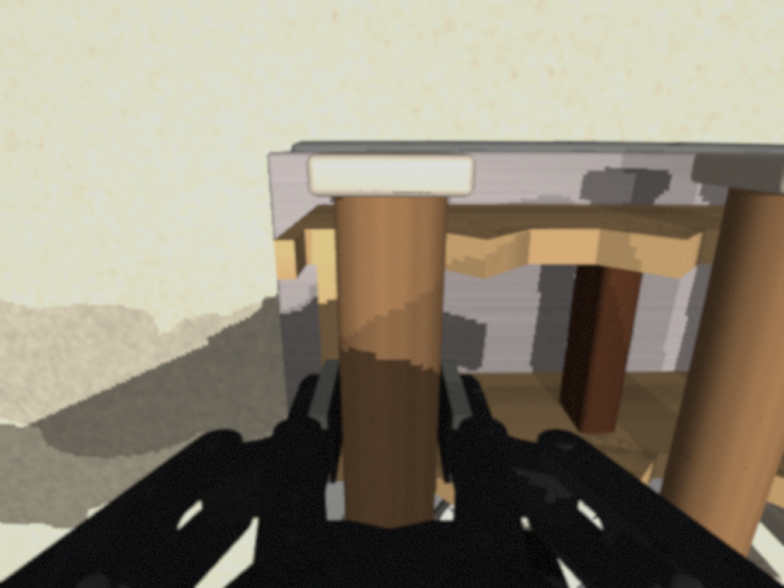

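>>> step_arm --pt "0.08 0 -0.01 0 0 0" --pt "0.06 0 0 0 0 0" --pt "0.05 0 0 0 0 0" --pt "0.02 0 0 0 0 0" --pt "0 0 0 0 0 0"

```text
t: 49.18
eef_pos: [0.4449, 0.0204, 0.1401]
tool_rot: [0.509, 0.491, 0.508, -0.491]
contact_force: [-0.2, -0.0, 4.3]
gripper_width: 0.352
```

>>> step_arm --pt "0 0 0 0 0 0" --pt "0 0 0 0 0 0" --pt "0 0 0 0 0 0" --pt "-0.3 0 0 0 0 0" --pt "-0.7 0 0 0 0 0" --pt "-0.8 0 0 0 0 0" --pt "-0.4 0 0 0 0 0" --pt "0 0 0 0 0 0" --fingers -0.2

```text
t: 50.18
eef_pos: [0.4454, 0.0204, 0.2289]
tool_rot: [0.509, 0.492, 0.508, -0.491]
contact_force: [-0.1, -0.0, -1.4]
gripper_width: 0.602
```

```bash
python3 - <<'E'
from h import *
save('wrist','w20'); crop('w20',0,0,560,420,1.4,'w20b')
go([.541,-.155,.22],2.1)
E
```

```text
shift [0.199 2.259 4.461] tooly-yaw 1.96 tilt [-1.e+00  5.e-04  4.e-04] ax -0.0004 [0.4446 0.0202 0.2279] t 50.23 w 0.598
```

View pics/w20b.png

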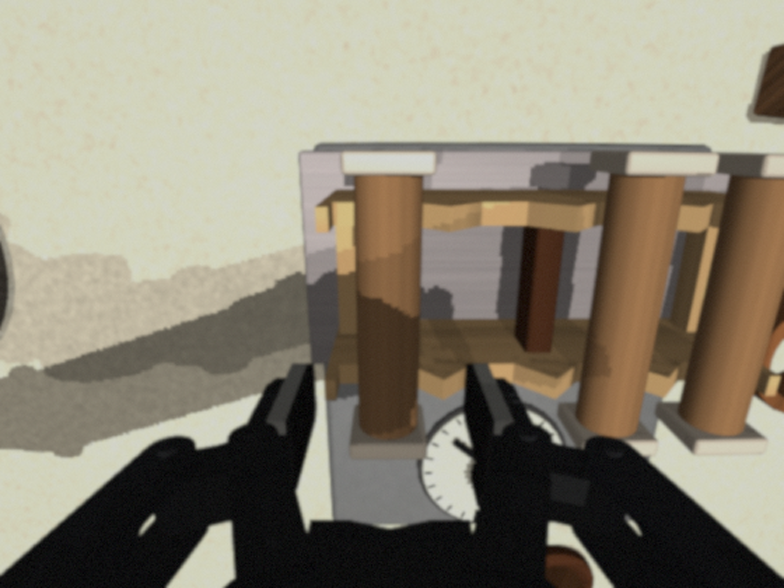

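>>> step_arm --pt "0 0.3 0.5 0 0 0" --pt "0 0.45 0.9 0 0 0" --pt "0 0.5 1 0 0 0" --pt "0 0.5 1 0 0 0" --pt "0 0.4 0.8 0 0 0" --pt "0 0.11 0.26 0 0 0" --pt "0 0 0 0 0 0" --pt "0 0 0 0 0 0"

```text
t: 51.22
eef_pos: [0.5407, -0.1534, 0.2275]
tool_rot: [0.509, 0.491, 0.509, -0.491]
contact_force: [0.5, 0.4, 0.9]
gripper_width: 0.6
```

```bash
python3 - <<'E'
from h import *
save('wrist','w21'); crop('w21',0,0,560,420,1.4,'w21b');crop('w21',200,90,360,230,5,'w21c')
go([.541,-.155,.22],2.1);print(bot.get_obs()['q'].round(2))
E
```

```text
shift [0.195 0.004 0.042] tooly-yaw 2.10 tilt [-1.e+00 -4.e-04 -3.e-04] ax -0.0000 [ 0.5408 -0.1533  0.2278] t 51.27 w 0.6
[ 0.57  0.34 -0.51  1.81  0.19  1.04  0.03]
```

View pics/w21b.png

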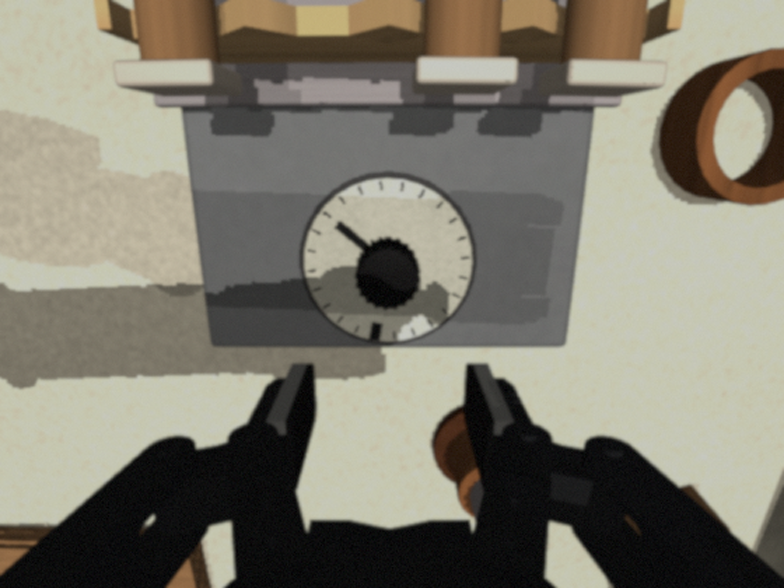

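View pics/w21c.png

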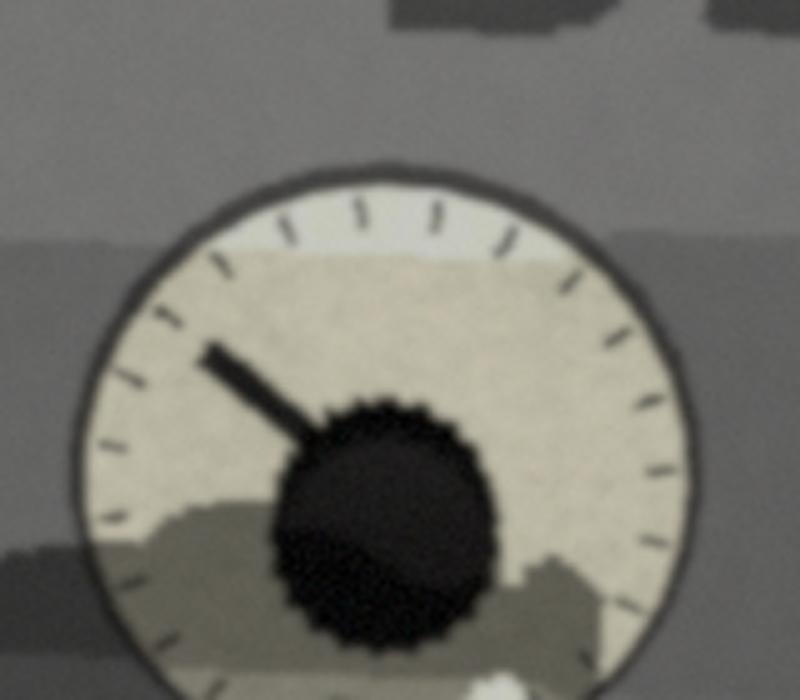

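```bash
python3 - <<'E'
from h import *
np.set_printoptions(precision=4,suppress=True)
K=px('w21',200+386/5,90+545/5,.094);print('knob',K,px('w21',277,199))
h=.059
print(px('w21',300,160),px('w21',240,150))
c=sum(px('w21',*q,h) for q in [(200+72/5,90+470/5),(200+697/5,90+470/5)])/2
t=px('w21',387/1.4,173/1.4,h);b=px('w21',390/1.4,343.5/1.4,h);C=np.array([c[0],(t[1]+b[1])/2]);print('dial',C,t,b)
for n,q in [('tip',(242,161)),('zero',(376/1.4,331/1.4)),('zin',(376.5/1.4,324/1.4))]:
    p=px('w21',*q,h)[:2];d=p-C;print(n,p,np.linalg.norm(d),'joint ang',(np.degrees(np.arctan2(d[1],d[0]))-180-2.1+360)%360)
E
```

```text
knob [ 0.5408 -0.1549  0.094 ] [ 0.5406 -0.1551  0.0936]
[ 0.5618 -0.1262  0.0539] [ 0.5034 -0.1186  0.0539]
dial [ 0.5401 -0.1537] [ 0.5377 -0.0924  0.059 ] [ 0.5442 -0.2151  0.059 ]
tip [ 0.5059 -0.1284] 0.04256468257355204 joint ang 321.3564896695963
zero [ 0.5335 -0.2054] 0.05212062641366778 joint ang 80.60727945005033
zin [ 0.5337 -0.1999] 0.04659125443676814 joint ang 80.0039334156923
```

>>> step_arm --pt "0 0 0.045 0 0 0" --pt "0 0 0 0.0278 0 0" --pt "0 0 0 0.0278 0 0" --pt "0 0 0 0.0278 0 0" --pt "0 0 0 0.0278 0 0" --pt "0 0 0 0.0278 0 0" --pt "0 0 0 0.0278 0 0" --pt "0 0 0 0 0 0" --fingers -0.5

```text
t: 52.28
eef_pos: [0.5412, -0.1561, 0.2282]
tool_rot: [0.195, 0.68, 0.195, -0.68]
contact_force: [0.3, -0.7, 0.3]
gripper_width: 0.75
```

```bash
python3 - <<'E'
from h import *
np.set_printoptions(precision=4,suppress=True)
go([.5409,-.1552,.067],-58)
save('wrist','w22'); crop('w22',0,0,560,420,1.4,'w22b');crop('w22',200,90,360,250,4.5,'w22c');print(bot.get_obs()['q'].round(2))
save('scene','s22'); crop('s22',0,0,560,420,1.4,'s22b')
E
```

```text
shift [ 4.029 -0.024 -0.004] tooly-yaw -57.93 tilt [-1.      0.0005 -0.0001] ax 0.0002 [ 0.5412 -0.1561  0.2282] t 52.27 w 0.75
[ 0.43  0.32 -0.32  1.81  0.11  1.03 -0.94]
```

View pics/w22b.png

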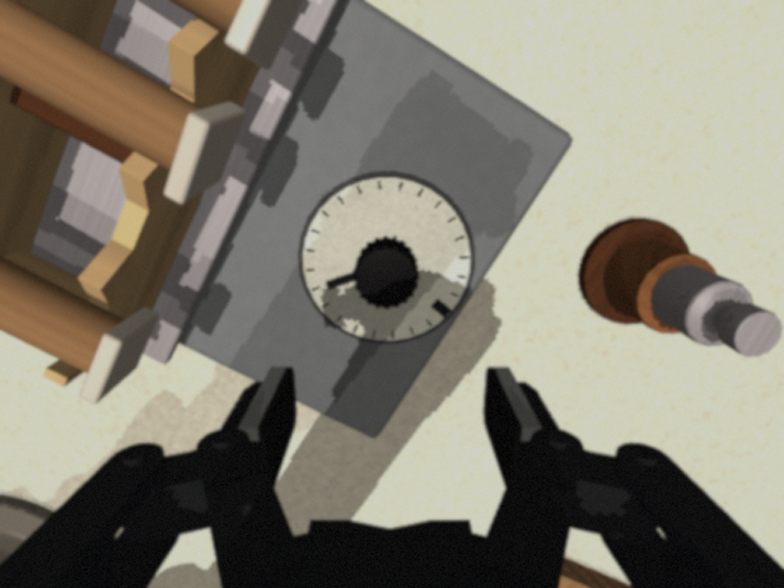

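View pics/s22b.png

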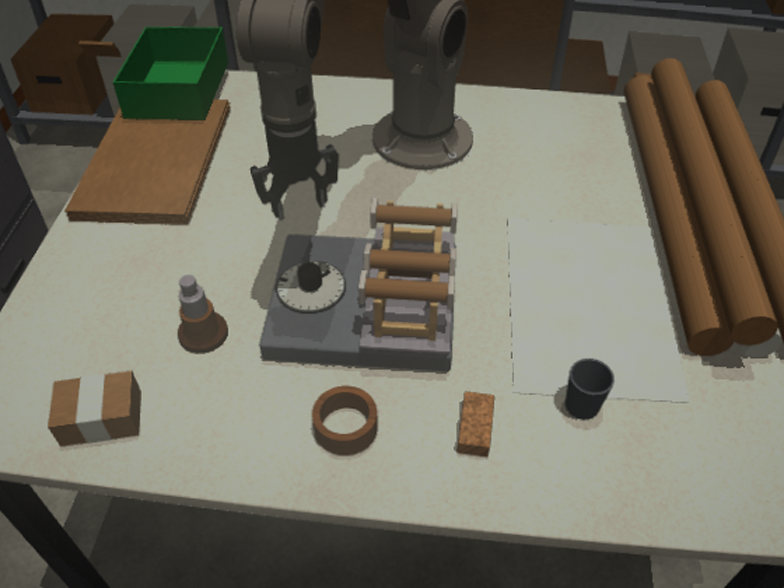

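```bash
python3 - <<'E'
from h import *
np.set_printoptions(precision=4,suppress=True)
crop('w22',200,110,350,260,5,'w22c')
print(px('w22',386/1.4,272/1.4,.094))
for fn,qs in [('w22',[('tip',(329,287)),('zero',(443,309))]),('w21',[('tip',(242*1.4,161*1.4)),('zero',(376,331))])]:
  for n,q in qs:
    for C in ([.5409,-.1552],[.5401,-.154]):
        p=px(fn,q[0]/1.4,q[1]/1.4,.057)[:2];d=p-C;print(fn,n,p,np.linalg.norm(d),(np.degrees(np.arctan2(d[1],d[0]))+180-2.1+180)%360-180)
E
```

```text
[ 0.544  -0.1534  0.094 ]
w22 tip [ 0.504  -0.1296] 0.0448596588823827 -36.82602061024613
w22 tip [ 0.504  -0.1296] 0.04352180096144477 -36.12755527688864
w22 zero [ 0.5336 -0.2086] 0.05391020052365706 80.15040237126232
w22 zero [ 0.5336 -0.2086] 0.05499964880131953 81.1448073540601
w21 tip [ 0.506  -0.1275] 0.04457770193085974 -40.55155610582824
w21 tip [ 0.506  -0.1275] 0.043207234991852035 -39.965053493107064
w21 zero [ 0.5337 -0.205 ] 0.05032155378004472 79.72769670105686
w21 zero [ 0.5337 -0.205 ] 0.05140465838034828 80.80051627425877
```

View pics/w22c.png

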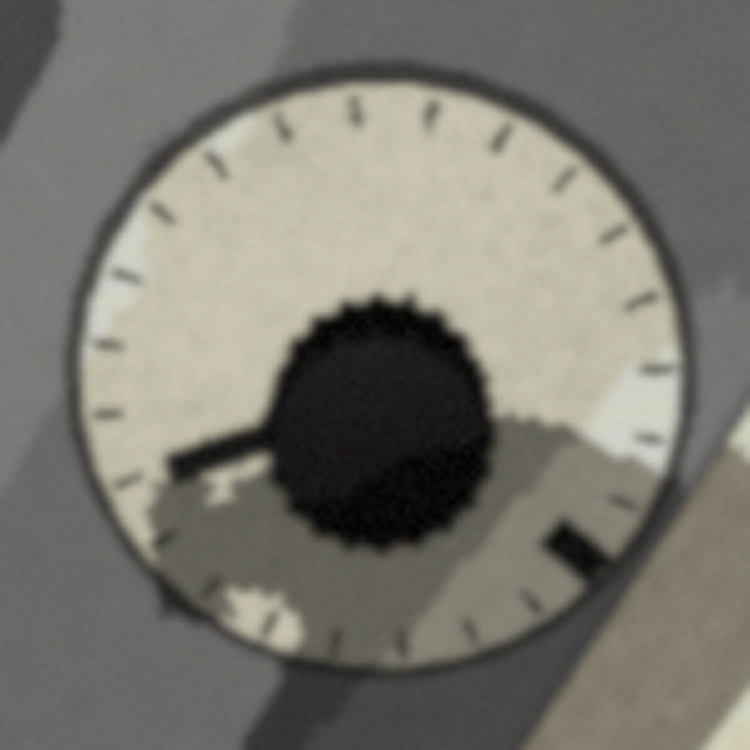

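>>> step_arm --pt "0 0 0 -0.0278 0 0" --pt "0 0 0 -0.0278 0 0" --pt "0 0 0 -0.0278 0 0" --pt "0 0 0 -0.0278 0 0" --pt "0 0 0 -0.0278 0 0" --pt "0 0 0 -0.0278 0 0" --pt "0 0 0 -0.0278 0 0" --pt "0 0 0 -0.0278 0 0"

```text
t: 53.38
eef_pos: [0.5412, -0.1566, 0.228]
tool_rot: [0.588, 0.393, 0.588, -0.393]
contact_force: [0.6, -0.3, 0.3]
gripper_width: 0.745
```

>>> step_arm --pt "0 0 0 -0.0278 0 0" --pt "0 0 0 -0.0278 0 0" --pt "0 0 0 -0.0278 0 0" --pt "0 0 0 -0.0278 0 0" --pt "0 0 0 0 0 0" --pt "0 0 0 0 0 0"

```text
t: 54.12
eef_pos: [0.5412, -0.1567, 0.2279]
tool_rot: [0.686, 0.172, 0.686, -0.172]
contact_force: [-1.0, 0.2, -0.4]
gripper_width: 0.751
```

```bash
python3 - <<'E'
from h import *
np.set_printoptions(precision=4,suppress=True)
go([.5409,-.1552,.067],62)
save('wrist','w23'); crop('w23',0,0,560,420,1.4,'w23b');crop('w23',200,110,350,260,5,'w23c');crop('w21',200,110,350,260,5,'w21c')
E
```

```text
shift [ 4.024  0.028 -0.024] tooly-yaw 61.89 tilt [-1.      0.0001  0.0001] ax -0.0003 [ 0.5412 -0.1567  0.2279] t 54.12 w 0.751
```

View pics/w23c.png

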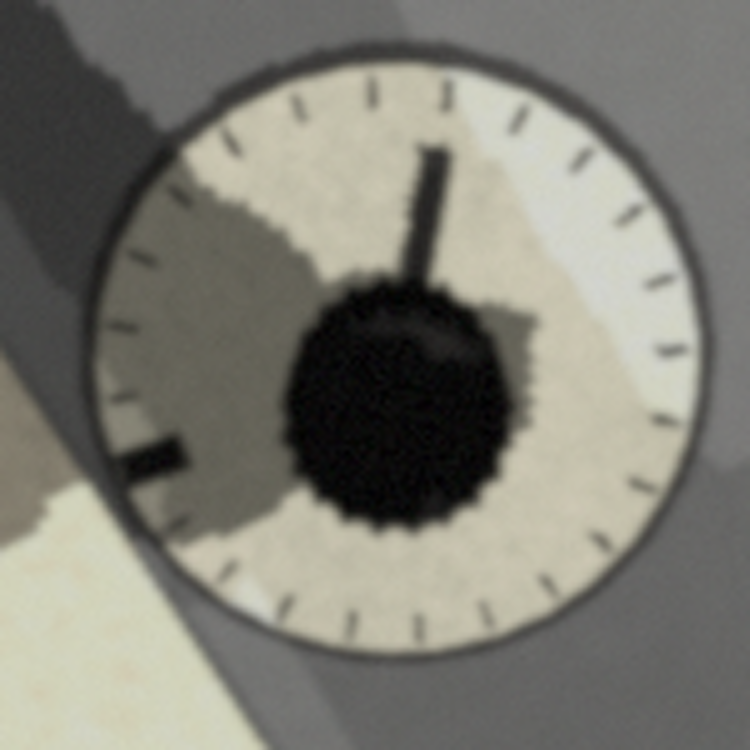

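View pics/w21c.png

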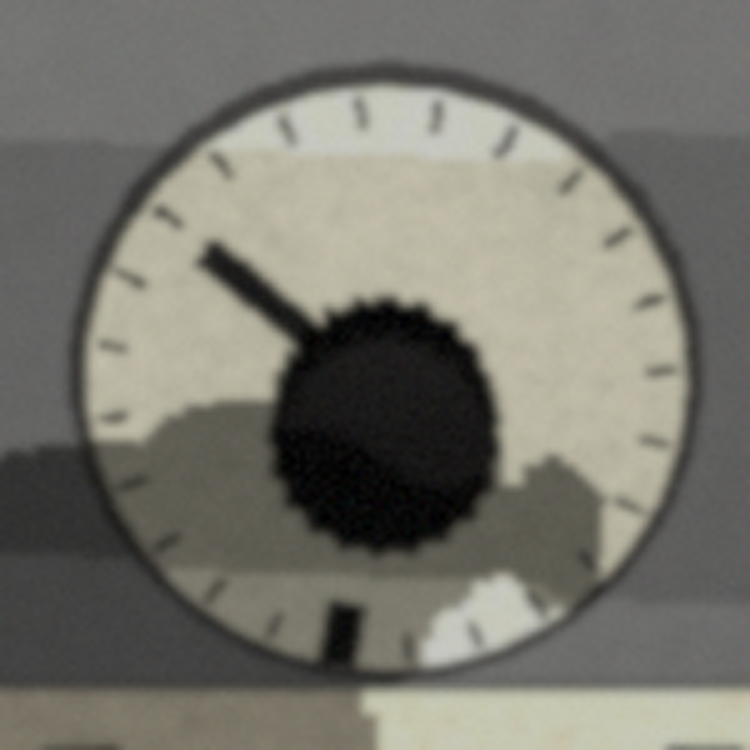

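```bash
python3 - <<'E'
from h import *
np.set_printoptions(precision=4,suppress=True)
A=[];b=[]
D={'w21':[(386,377),(386,446)],'w22':[(381.5,372.5),(382.5,444)],'w23':[(400,356),(399,424)]}
for z,k in ((.0545,0),(.094,1)):
    A=[];b=[]
    for fn,q in D.items():
        p=px(fn,200+q[k][0]/5,110+q[k][1]/5,z)[:2]; Rm=rot(np.load('pics/'+fn+'.npz')['q']).as_matrix()[:2,1:]
        A.append(np.hstack([np.eye(2),Rm]));b.append(p);print(fn,p)
    s=np.linalg.lstsq(np.vstack(A),np.hstack(b),rcond=None);print(s[0],s[1])
E
```

```text
w21 [ 0.5393 -0.1526]
w22 [ 0.5414 -0.1536]
w23 [ 0.5376 -0.1529]
[ 0.5393 -0.1544  0.0004 -0.0021] [0.]
w21 [ 0.5396 -0.1555]
w22 [ 0.5387 -0.1557]
w23 [ 0.5402 -0.1547]
[ 0.5391 -0.1548  0.0005  0.0009] [0.]
```

>>> step_arm --pt "0 0 0 0.0278 0 0" --pt "0 0 0 0.0278 0 0" --pt "0 0 0 0.0278 0 0" --pt "0 0 0 0.0278 0 0" --pt "0 0 0 0.0278 0 0" --pt "0 0 0 0.0278 0 0" --pt "0 0 0 0.0278 0 0" --pt "0 0 0 0.0278 0 0"

```text
t: 55.18
eef_pos: [0.5413, -0.1564, 0.228]
tool_rot: [0.414, 0.574, 0.413, -0.574]
contact_force: [-0.7, 0.3, -1.2]
gripper_width: 0.75
```

>>> step_arm --pt "0 0 0 0.0278 0 0" --pt "0 0 0 0.0278 0 0" --pt "0 0 0 0.0278 0 0" --pt "0 0 0 0.0278 0 0" --pt "0 0 0 0 0 0" --pt "0 0 0 0 0 0"

```text
t: 55.92
eef_pos: [0.5413, -0.1564, 0.228]
tool_rot: [0.196, 0.68, 0.195, -0.68]
contact_force: [-0.3, -0.2, -0.5]
gripper_width: 0.75
```

```bash
python3 - <<'E'
from h import *
go([.5393,-.1548,.067],-58)
E
```

```text
shift [ 4.024 -0.06   0.02 ] tooly-yaw -57.89 tilt [-1.e+00  1.e-04 -0.e+00] ax 0.0003 [ 0.5413 -0.1564  0.228 ] t 55.92 w 0.75
```

>>> step_arm --pt "0.4 -0.06 0.02 0 0 0" --pt "0.8 0 0 0 0 0" --pt "0.9 0 0 0 0 0" --pt "0.8 0 0 0 0 0" --pt "0.6 0 0 0 0 0" --pt "0.4 0 0 0 0 0" --pt "0.1 0 0 0 0 0" --pt "0 0 0 0 0 0"

```text
t: 56.92
eef_pos: [0.5395, -0.155, 0.0681]
tool_rot: [0.195, 0.68, 0.195, -0.68]
contact_force: [0.2, -0.3, 0.8]
gripper_width: 0.749
```

>>> step_arm --pt "0 0 0 0 0 0" --pt "0 0 0 0 0 0" --pt "0 0 0 0 0 0" --pt "0 0 0 0 0 0" --fingers 1 --force 30

```text
t: 57.42
eef_pos: [0.5396, -0.1545, 0.0691]
tool_rot: [0.195, 0.68, 0.194, -0.68]
contact_force: [-2.1, 1.2, 5.4]
gripper_width: 0.457
```

```bash
python3 - <<'E'
from h import *
go([.5393,-.1548,.067],-58); o=bot.get_obs();print(o['contact_force'],o['torque'])
save('wrist','w24'); crop('w24',0,0,560,420,1.4,'w24b')
E
```

```text
shift [0.051 0.003 0.01 ] tooly-yaw -58.06 tilt [-1.e+00  4.e-04 -8.e-04] ax -0.0002 [ 0.5396 -0.1545  0.0691] t 57.42 w 0.457
[-2.07160739  1.21186833  5.37874036] [ 0.35227098  0.43819236 -0.05445237]
```

View pics/w24b.png

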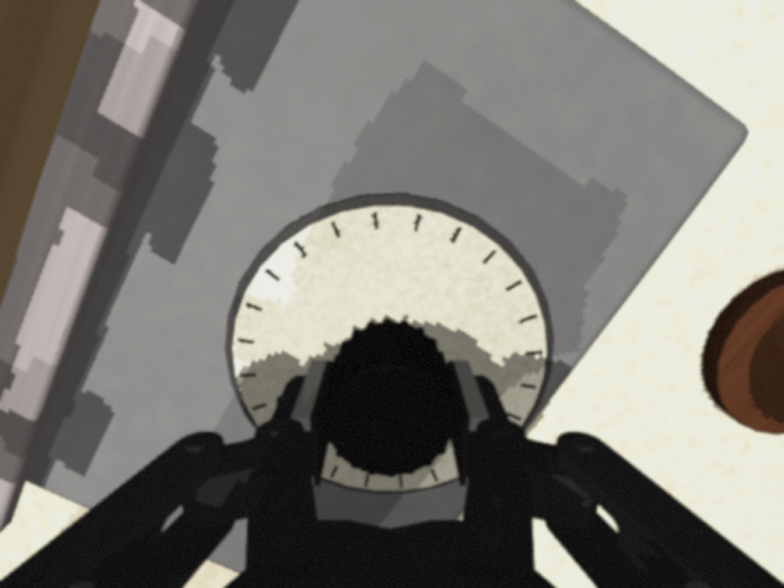

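>>> step_arm --pt "0 0 0 -0.0205 0 0" --pt "0 0 0 -0.0205 0 0" --pt "0 0 0 -0.0205 0 0" --pt "0 0 0 -0.0205 0 0" --pt "0 0 0 -0.0205 0 0" --pt "0 0 0 -0.0205 0 0" --pt "0 0 0 -0.0205 0 0" --pt "0 0 0 -0.0205 0 0"

```text
t: 58.48
eef_pos: [0.5394, -0.1543, 0.0691]
tool_rot: [0.505, 0.495, 0.505, -0.495]
contact_force: [-4.2, 3.4, 6.9]
gripper_width: 0.46
```

>>> step_arm --pt "0 0 0 -0.0205 0 0" --pt "0 0 0 -0.0205 0 0" --pt "0 0 0 -0.0205 0 0" --pt "0 0 0 -0.0205 0 0" --pt "0 0 0 -0.0205 0 0" --pt "0 0 0 -0.0205 0 0" --pt "0 0 0 -0.0205 0 0" --pt "0 0 0 0 0 0"

```text
t: 59.48
eef_pos: [0.5392, -0.1544, 0.0691]
tool_rot: [0.67, 0.226, 0.67, -0.226]
contact_force: [-3.9, 2.5, 8.2]
gripper_width: 0.461
```

```bash
python3 - <<'E'
from h import *
go([.5393,-.1548,.067],60.5); o=bot.get_obs();print(o['contact_force'],o['torque'])
save('wrist','w25'); crop('w25',0,0,560,420,1.4,'w25b')
save('top','top25'); crop('top25',310,180,380,260,8,'top25b')
E
```

```text
shift [ 0.051 -0.005  0.008] tooly-yaw 52.72 tilt [-1.e+00 -1.e-04  0.e+00] ax -0.0216 [ 0.5392 -0.1544  0.0691] t 59.48 w 0.461
[-3.87557481  2.46003279  8.15360621] [ 0.48909733  0.85670695 -0.01159024]
```

View pics/w25b.png

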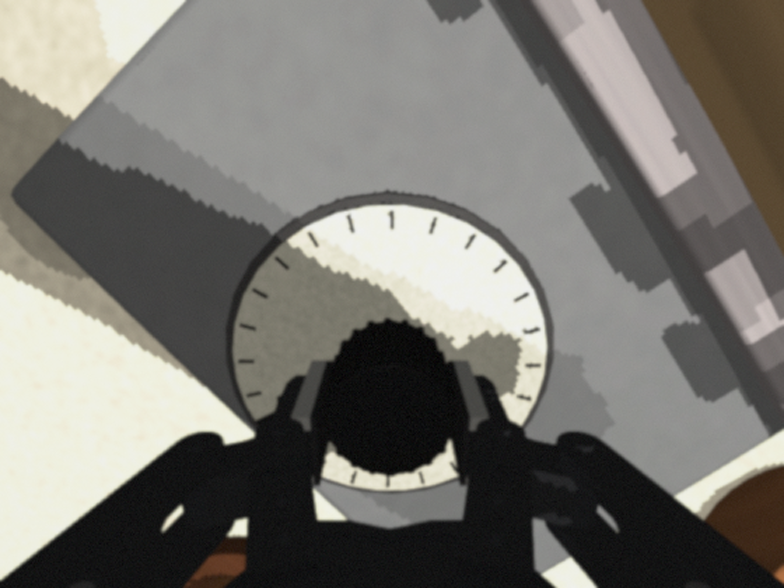

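>>> step_arm --pt "0 0 0 -0.0105 0 0" --pt "0 0 0 -0.0105 0 0" --pt "0 0 0 0 0 0" --pt "0 0 0 0 0 0"

```text
t: 60.08
eef_pos: [0.5391, -0.1544, 0.0691]
tool_rot: [0.683, 0.182, 0.683, -0.182]
contact_force: [-4.7, 1.9, 7.6]
gripper_width: 0.454
```

>>> step_arm --pt "0 0 0 0 0 0" --pt "0 0 0 0 0 0" --pt "0 0 0 0 0 0" --pt "-0.5 0 0 0 0 0" --pt "-0.8 0 0 0 0 0" --pt "-0.8 0 0 0 0 0" --pt "-0.4 0 0 0 0 0" --pt "0 0 0 0 0 0" --fingers -0.5

```text
t: 61.08
eef_pos: [0.54, -0.1551, 0.1693]
tool_rot: [0.684, 0.182, 0.682, -0.182]
contact_force: [0.3, -0.1, -0.7]
gripper_width: 0.752
```

```bash
python3 - <<'E'
from h import *
go([.5393,-.1548,.067],60.5)
save('wrist','w26'); crop('w26',180,60,380,280,3.6,'w26b')
save('top','top26'); crop('top26',310,180,380,260,8,'top26b')
E
```

```text
shift [ 2.556e+00 -2.000e-03 -2.600e-02] tooly-yaw 60.17 tilt [-1.0e+00  3.0e-04  2.6e-03] ax -0.0009 [ 0.54   -0.1551  0.1693] t 61.08 w 0.752
```

View pics/w26b.png

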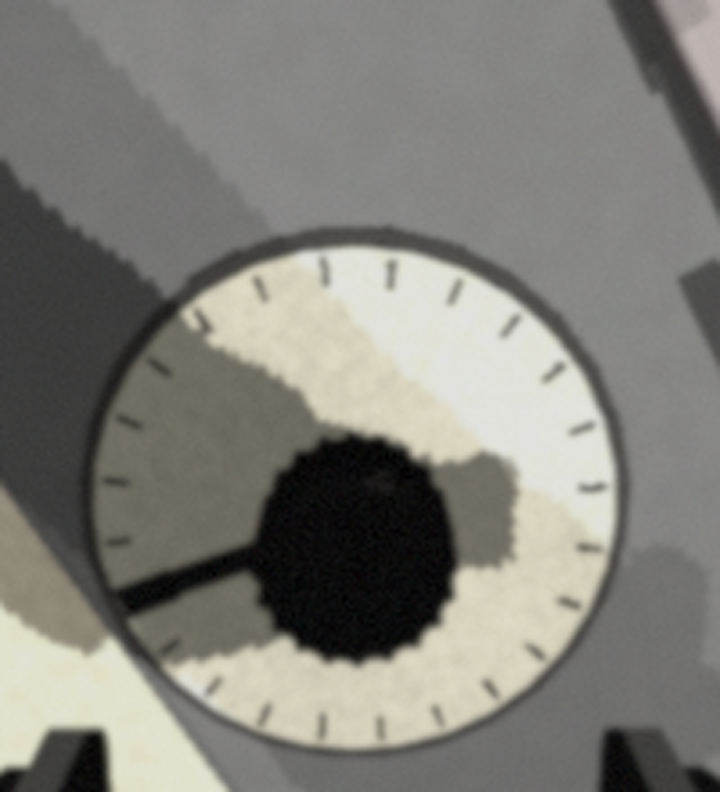

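View pics/top26b.png

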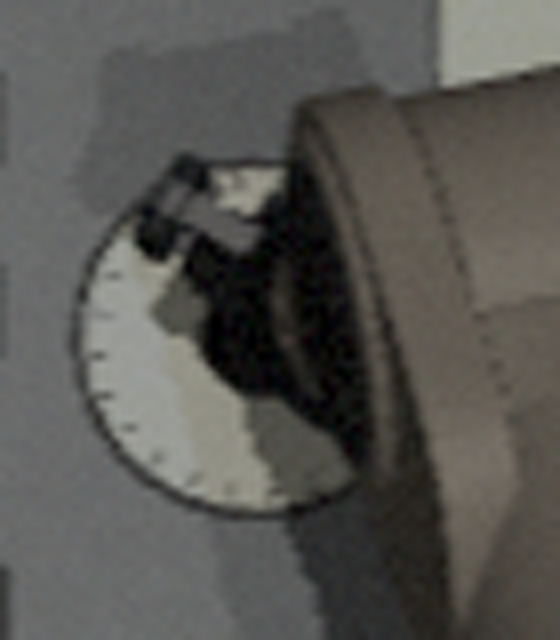

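```bash
python3 - <<'E'
from h import *
im=cv2.imread('pics/w26.png')[205:250,200:265]; im=cv2.convertScaleAbs(im,alpha=1.6)
cv2.imwrite('pics/w26d.png',cv2.resize(im,None,fx=12,fy=12,interpolation=cv2.INTER_CUBIC))
E
```

```text
(no output)
```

View pics/w26d.png

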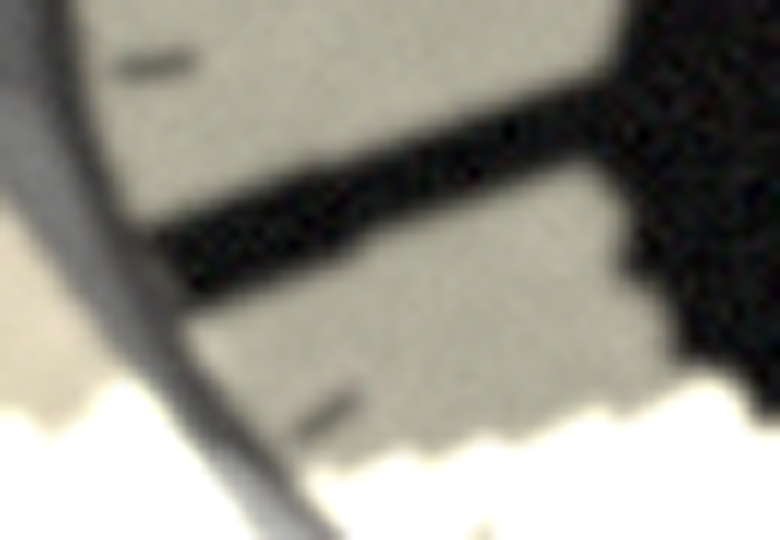

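```bash
python3 - <<'E'
from h import *
go([.42,-.40,.30],60)
E
```

```text
shift [-3.317 -6.789  0.469] tooly-yaw 60.18 tilt [-1.e+00 -6.e-04 -1.e-03] ax 0.0005 [ 0.5386 -0.1551  0.1672] t 61.17 w 0.751
```

>>> step_arm --pt "-1 0 0 0 0 0" --pt "-1 0 0 0 0 0" --pt "-1 -0.4 0 0 0 0" --pt "-0.3 -0.8 0 0 0 0" --pt "0 -1 0.1 0 0 0" --pt "0 -1 0.1 0 0 0" --pt "0 -1 0.1 0 0 0" --pt "0 -1 0.1 0 0 0"

```text
t: 62.18
eef_pos: [0.4485, -0.3444, 0.2984]
tool_rot: [0.683, 0.182, 0.684, -0.182]
contact_force: [0.5, -0.5, 0.8]
gripper_width: 0.749
```

>>> step_arm --pt "0 -1 0 0 0 0" --pt "0 -0.6 0 0 0 0" --pt "0 0 0 0 0 0" --pt "0 0 0 0 0 0"

```text
t: 62.68
eef_pos: [0.4184, -0.3976, 0.2991]
tool_rot: [0.683, 0.182, 0.684, -0.181]
contact_force: [1.0, -0.4, -0.7]
gripper_width: 0.75
```

```bash
python3 - <<'E'
from h import *
save('top','top27'); crop('top27',240,130,440,290,4,'top27b')
save('scene','s27'); crop('s27',100,110,360,300,3,'s27b')
go([.42,-.40,.30],60)
im=cv2.imread('pics/top27.png')[195:250,310:375];cv2.imwrite('pics/top27c.png',cv2.resize(cv2.convertScaleAbs(im,alpha=1.2),None,fx=10,fy=10,interpolation=cv2.INTER_CUBIC))
E
```

```text
shift [-0.008 -0.043  0.059] tooly-yaw 60.34 tilt [-1.e+00  6.e-04 -4.e-04] ax 0.0009 [ 0.4188 -0.3973  0.2997] t 62.77 w 0.749
```

View pics/top27b.png

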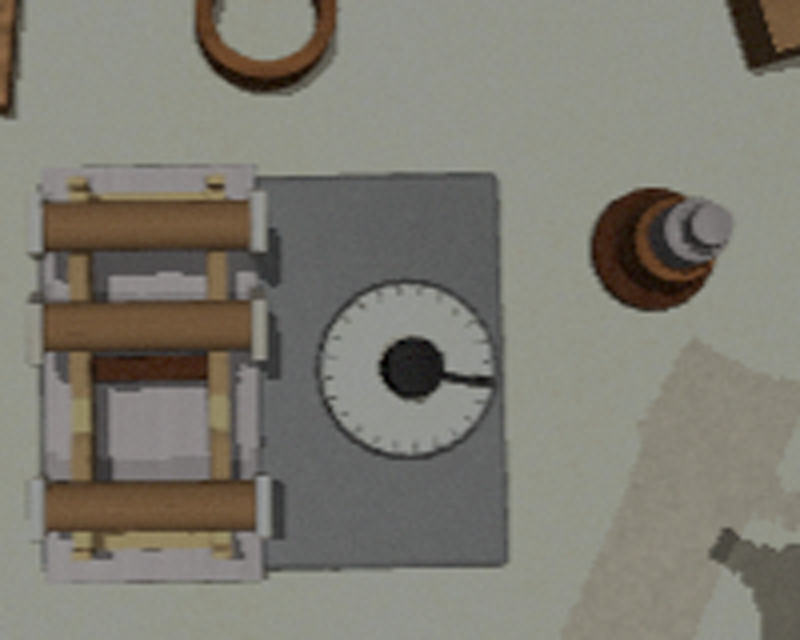

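View pics/s27b.png

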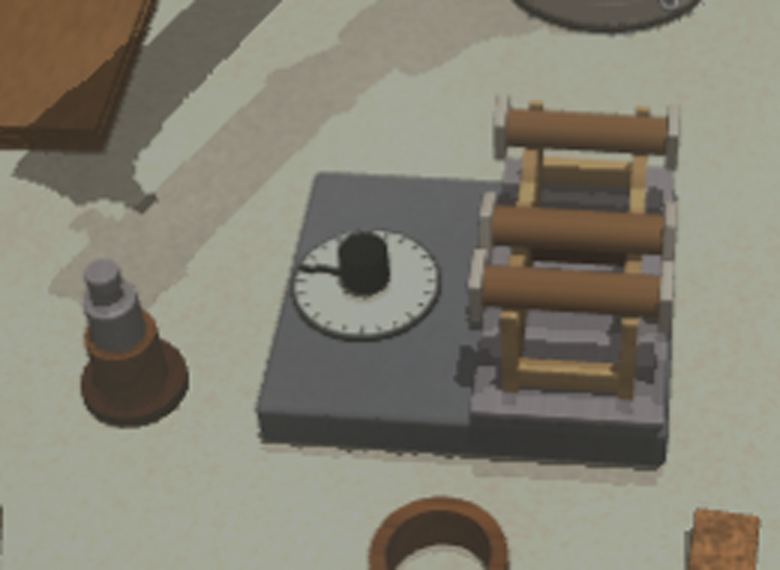

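View pics/top27c.png

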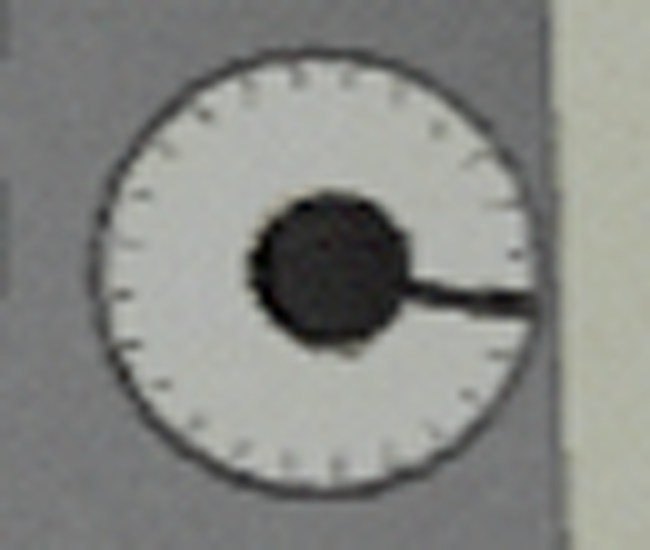

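>>> step_arm --pt "0 0 0 0.0269 0 0" --pt "0 0 0 0.0269 0 0" --pt "0 0 0 0.0269 0 0" --pt "0 0 0 0.0269 0 0" --pt "0 0 0 0.0269 0 0" --pt "0 0 0 0.0269 0 0" --pt "0 0 0 0 0 0" --fingers 0.5

```text
t: 63.65
eef_pos: [0.4187, -0.3978, 0.3]
tool_rot: [0.51, 0.49, 0.51, -0.49]
contact_force: [0.1, -1.0, 0.1]
gripper_width: 0.252
```

```bash
python3 - <<'E'
from h import *
go([.533,-.285,.10],2.1)
E
```

```text
shift [ 5.001  2.968 -2.706] tooly-yaw 2.28 tilt [-1.e+00  0.e+00  3.e-04] ax 0.0005 [ 0.4187 -0.3978  0.3   ] t 63.65 w 0.252
```

>>> step_arm --pt "0 0.7 -0.7 0 0 0" --pt "0 0.9 -0.8 0 0 0" --pt "0 0.9 -0.8 0 0 0" --pt "0 0.47 -0.4 0 0 0" --pt "1 0 0 0 0 0" --pt "1 0 0 0 0 0" --pt "1 0 0 0 0 0" --pt "1 0 0 0 0 0"

```text
t: 64.65
eef_pos: [0.533, -0.286, 0.1388]
tool_rot: [0.51, 0.49, 0.51, -0.489]
contact_force: [0.7, 0.2, 0.3]
gripper_width: 0.247
```

>>> step_arm --pt "0.7 0 0 0 0 0" --pt "0.3 0 0 0 0 0" --pt "0 0 0 0 0 0" --pt "0 0 0 0 0 0"

```text
t: 65.15
eef_pos: [0.5338, -0.2868, 0.1013]
tool_rot: [0.51, 0.491, 0.508, -0.49]
contact_force: [0.2, -0.4, -0.1]
gripper_width: 0.251
```

```bash
python3 - <<'E'
from h import *
go([.533,-.285,.10],2.1)
save('wrist','w28'); crop('w28',0,0,560,420,1.4,'w28b');crop('w28',210,20,350,150,5.5,'w28c')
E
```

```text
shift [ 0.032 -0.017 -0.046] tooly-yaw 2.14 tilt [-1.e+00  2.e-03  9.e-04] ax 0.0001 [ 0.5338 -0.2868  0.1013] t 65.15 w 0.251
```

View pics/w28b.png

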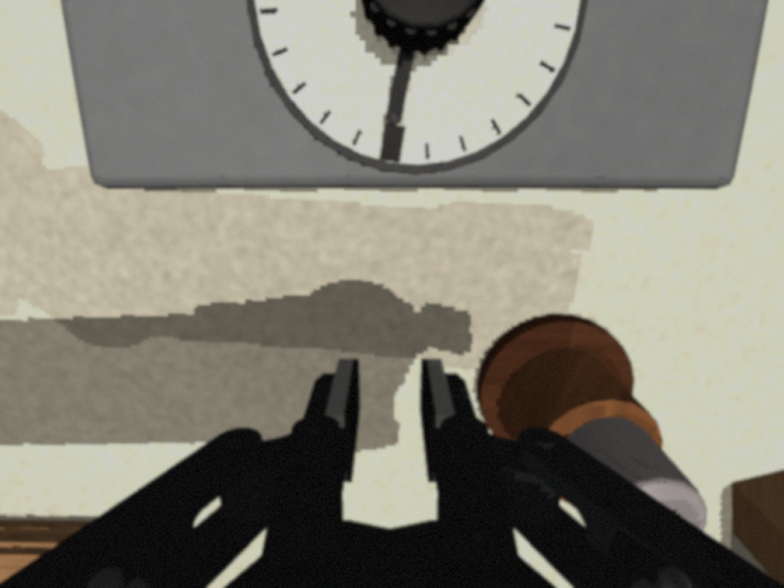

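View pics/w28c.png

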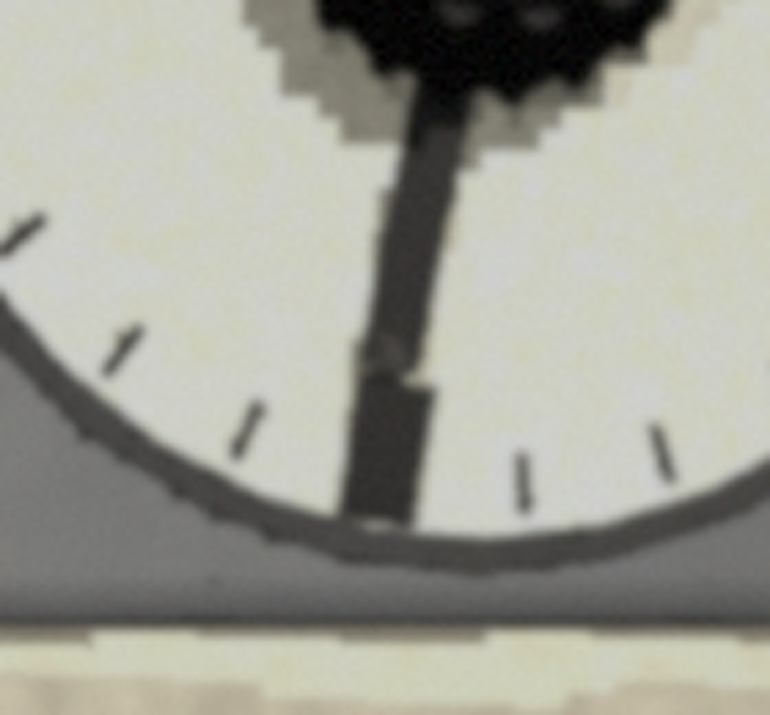

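```bash
python3 - <<'E'
from h import *
np.set_printoptions(precision=5,suppress=True)
f=lambda a,b,z: px('w28',a/5.5+210,b/5.5+20,z)[:2]
# tick outer/inner midpoints: angles at 15deg multiples -> fit centre, mark angle
T=[((20,236),-3),((124,350),-2),((248,431),-1),((523,483),1),((663,453),2)]
g=lambda a,b,z: px('w28',a/1.4,b/1.4,z)[:2]
P=[f(*q,.0545) for q,_ in T]+[g(281,51,.0545),g(268,11,.0545),g(495,126,.0545),g(523,99,.0545),g(547,66,.0545),g(562,27,.0545),g(427,150,.0545),g(462,143,.0545)]
k=[n for _,n in T]+[-4,-5,3,4,5,6,1,2]
from scipy.optimize import least_squares
P=np.array(P);k=np.array(k)
def res(x):
    a=x[3]+np.radians(15)*k; return (np.c_[x[0]+x[2]*np.cos(a),x[1]+x[2]*np.sin(a)]-P).ravel()
s=least_squares(res,[.54,-.155,.055,np.radians(-98)]);x=s.x;print(x[:3],np.degrees(x[3]),'rms',np.sqrt(np.mean(s.fun**2)))
C=x[:2]
def ang(p): d=p-C;return np.degrees(np.arctan2(d[1],d[0])),np.linalg.norm(d)
for n,q in [('mark in',(395,388)),('mark mid',(388,450)),('mark out',(379,512))]: print(n,ang(f(*q,.0545)))
for n,q in [('p370',(393,368)),('p300',(406.5,300)),('p200',(423,200)),('p130',(436,130))]:
    for z in (.0545,.057,.06): print(n,z,ang(f(*q,z)))
E
```

```text
[ 0.5402  -0.15578  0.05464] -98.02743993958723 rms 0.0002058668613530123
mark in (np.float64(-98.20306912698523), np.float64(0.04617935048217843))
mark mid (np.float64(-97.77702154722863), np.float64(0.052119860170300764))
mark out (np.float64(-97.6301966390902), np.float64(0.058204046549836005))
p370 0.0545 (np.float64(-98.89996371250822), np.float64(0.04436497493671999))
p370 0.057 (np.float64(-98.90809837868713), np.float64(0.044487712967566054))
p370 0.06 (np.float64(-98.91780092413597), np.float64(0.044634999781138156))
p300 0.0545 (np.float64(-98.78993700973429), np.float64(0.03789928794070756))
p300 0.057 (np.float64(-98.80148294542585), np.float64(0.038107568631914404))
p300 0.06 (np.float64(-98.81517255472362), np.float64(0.03835750747963073))
p200 0.0545 (np.float64(-99.18754157749594), np.float64(0.028666397001071608))
p200 0.057 (np.float64(-99.19298250237829), np.float64(0.02899688543580251))
p200 0.06 (np.float64(-99.19935010862982), np.float64(0.02939347189410566))
p130 0.0545 (np.float64(-99.30291183372317), np.float64(0.022318142010991367))
p130 0.057 (np.float64(-99.3062497062436), np.float64(0.022732636339094045))
p130 0.06 (np.float64(-99.31009792068608), np.float64(0.023230029630659458))
```

>>> step_arm --pt "-0.7 0 0 0 0 0" --pt "-1 0 0 0 0 0" --pt "-1 0 0 0 0 0" --pt "-1 0 0 0 0 0" --pt "-0.8 -0.5 0 0 0 0" --pt "0 -0.8 0.5 0 0 0" --pt "0 -0.6 0.5 0 0 0" --pt "0 0 0 0 0 0"

```text
t: 66.2
eef_pos: [0.4563, -0.3319, 0.281]
tool_rot: [0.509, 0.491, 0.507, -0.493]
contact_force: [0.6, 1.5, -0.4]
gripper_width: 0.256
```

```bash
python3 - <<'E'
from h import *
save('scene','s29'); crop('s29',0,0,560,420,1.4,'s29b')
save('top','top29'); crop('top29',110,100,470,300,2.2,'top29b')
E
```

```text
(no output)
```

View pics/s29b.png

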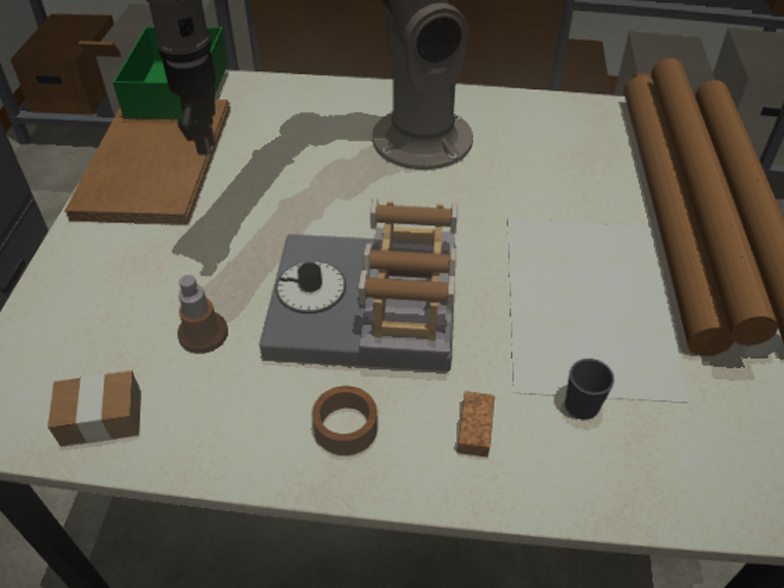

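View pics/top29b.png

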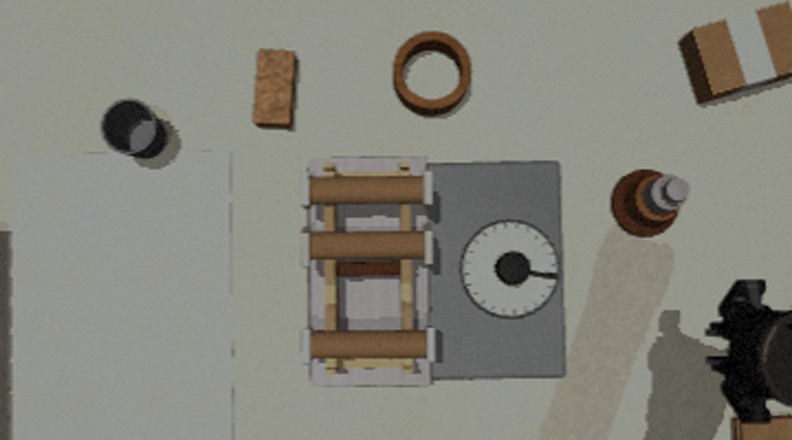

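All three tubes lie in their notches, the weight is on its post, and the tape, cup and cork block are where they were. The arm is clear of everything.

```bash
python3 - <<'E'
from h import *
print(bot.hand_in())
E
```

```text
the job is handed in; nothing more can be done
None
```

I finished the job in the order asked and handed it in at about 66 s of robot time; the hand-in gave no verdict.

- **Weight:** I moved the check weight from the platform to the wooden post. The wrist image showed it within about 2 mm of the post's centre.
- **Rack:** I set it lengthways on the platform, within about 1 mm of the middle and square to its edges as far as the pictures showed.
- **Tubes:** I found only three tubes; no fourth was visible. They lie in the rack's notches at +90, +30 and -90 mm, and the notch at -30 mm is empty.
- **Dial:** With that load on, I turned the knob about 118° counter-clockwise. The close-up check put the pointer at -98.9° and the zero mark at -98.0°, so it is about 0.9° off. I left it there, because gripping the knob again could shift it by as much.
- **Other things:** The tape, cup and cork block were not touched. In the last pictures the arm was clear of everything.

The wrist and top cameras disagreed by about 3 mm in places. I used the wrist camera for all the placing, so most of that error cancelled. I never saw a tube being knocked or the grip slackening.

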